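# Span-calibrate the bench balance with its recessed CAL button

## Robot

A 6-joint arm with a two-finger parallel gripper is mounted at the origin on a cart in front of the work surface, level with it; the furniture and walls round the work are solid. World frame = base frame: x ahead of the robot, y to its left, z up, the work surface at z = 0. Lengths are in mm, angles in rad, forces in N, time in s.
With the tool pointing down it reaches from about 350 to 975 mm from the base axis. Payload 17.4 kg.
Tool frame: the origin (TCP) lies at the very end of the fingers, on their centre line; the grasp point (between the pads) lies r.pinch_z behind it (r.pinch_z is the distance from the TCP to the grasp point, in mm); z points along the fingers, y is the direction in which the jaws open and shut (so a half turn about z gives the same grasp; the last joint's range is limited). The gripper opens to 85 mm and grips with 20 to 120 N. Pads are 22 mm wide; open, the fingers measure 114 mm over their backs; the gripper's body (76 mm by 85 mm) begins 54 mm behind the grasp point. The pads swing forward as they close: fully open they stand 13 mm farther back than shut.
Start: joints at [-1.245, 0.116, 1.442, -0, 1.584, -0.038], TCP at [240.175, -630.832, 231.303] pointing down, gripper open.
Joint ranges: [-2.83, 2.83], [-0.83, 2.19], [0.07, 2.5], [-1.14, 4.28], [0.01, 3], [-2.97, 2.97]. Speed limits (rad/s): [1.89, 1.89, 2.22, 3.14, 3.14, 3.14].

## Interface

Orientations are given as a rotation vector (axis times angle).
In Python, from station import r gives the robot as it stands. The module is installed in compiled form; this text tells all that it offers.
- The arm moves only by the tool carry_out, never from a script. Its argument "deltas" is a list of rows, each an object with "delta_pos": the shift along the tool's x, y, z in cm, a list of three; "roll": the turn about the tool's z in degrees. A call has 1 to 10 rows; each row shifts and turns the commanded pose from where the row before left it, along the tool's axes as they then stand; what a row does not reach is not made up. A row lasts 1/10 s, in which the tool goes at most 50 mm and 8.59 degrees, less where a joint would pass 70% of its speed; a pose out of reach is approached as far as the arm can. A call is refused whole if a number of a shift passes 5 or a number of a turn 8.59, either way. A call with a gripper value outside its range is refused whole. "hand" is the opening in per cent of the stroke, from 0 (shut) to 100 (fully open), set as the call begins (left out, the last holds). The fingers move at their own pace and stop on an object; the grip force is fixed at half the most. Time passes only in rows, so rows that do not move let the fingers close. It gives the time, the measured TCP pose, the force and the opening at its end, in the units of the state.
- r.get_state(): the state, without advancing time (a new reading comes with each control period).
- r.grab_frame(name): name is "side" or "top" or "wrist"; returns a dict with "img" (480x640x3 uint8, red, green, blue), "z_map" (480x640 float32, mm along the optical axis (not along the pixel's ray), 0 where there is no reading), "fx", "fy", "cx", "cy" (pixels), "k1" (the pictures are not rectified: a ray, as slopes to the right and down, at radius r is drawn at 1 + k1 r^2 times it, then the intrinsics apply), "extrinsics" (4x4, takes a point from camera to world coordinates). Camera axes: x right, y up, looking along -z (the intrinsics and any distortion apply to the point x, -y, -z); pixel columns grow to the right and rows downward; lengths in mm; the calibration is good to about 2 mm. A picture is of the moment at which its call begins.
- r.sign_off(): hands the job in, once; it reports no verdict.
The state is a dict: "time_s": time; "joint_pos": joint angles; "qd": joint speeds; "joint_efforts": joint torques, N m; "position": TCP position; "tool_rot": TCP orientation; "ft_force": force on the tool from outside, world axes, zero at the start; "ft_torque": the same for the moment, N m; "gripper_width": finger opening in mm.
Only numpy, scipy, OpenCV 4.12 (cv2) and the standard library are available. Lean on these libraries where they do the work, as an engineer would, in place of code of your own. Each camera call takes 0.05 s, during which the arm holds its last target.

## Task

Calibrate the balance: set the largest of the three steel check weights gently upright in the middle of the weighing pan and let go of it. With the weight standing there, take the metal stylus from its rest, push the spring button sunk in the small hole in the balance's front all the way in with the stylus tip and hold it in for at least a full second, then let it spring out and lay the stylus back in both notches of its rest. Leave the weight on the pan, the other two weights in their tray, and do not knock over the amber vial beside the balance.

Things in the scene. Friction and masses are not known exactly. Their poses are not given: they have to be found in the camera images.
- balance: Fixed bench balance: white housing 160 mm wide (y), 192 mm deep (x -99 to 93 mm), top 56 mm high. Origin on the worktop under its centre; +x from its front to its back, +z up. Sloping panel with display and keys on the front of the top (to 70 mm high), round pan behind it. Grey front fascia: a vertical face at x = -99 mm, 12 to 54 mm high.
- bore_mouth (a point): Centre of the mouth of the only small round hole in the front fascia (right of the middle seen from the front, 40 mm above the worktop), ringed with steel. Hole 10 mm in diameter, level, running along the balance's +x; the face of the spring button in it lies 8 mm behind the mouth. Axes as the balance.
- pan: Round steel weighing pan, 104 mm in diameter, flat, fixed to the balance. Origin at the centre of its top face, 75 mm above the worktop; a circle of 44 mm diameter is engraved round the centre.
- cal_button (a joint): How far the button in the hole is pushed in: 0 m = out, 0.004 m = fully in. It springs out by itself; 1.4 N starts it, 3.2 N holds it fully in.
- button_face (a point): Centre of the outer face of the button (9 mm in diameter); moves along the balance's +x as it is pushed.
- weight_large: Largest check weight (200 g), steel: cylinder 29 mm in diameter and 34 mm tall, then a narrow neck and a knob 18 mm in diameter (from 47 to 58 mm); 58 mm tall in all. Origin at the centre of its underside, z up. At the start it stands in any of the three places of the wooden tray.
- weight_medium: Medium check weight (100 g), same shape, 23 mm in diameter, 44 mm tall. Origin at the centre of its underside.
- weight_small: Small check weight (50 g), same shape, 18 mm in diameter, 35 mm tall. Origin at the centre of its underside.
- weight_tray: Shallow wooden tray, fixed, 62 mm (x) by 164 mm (y), floor 6 mm and rim 14 mm above the worktop; the weights stand on its floor in a row along y, 50 mm apart. Origin at the worktop under its centre.
- stylus: Stylus lying in its rest: round aluminium handle 10 mm in diameter, 98 mm long, with a steel shaft 4 mm in diameter. Origin on its axis at the middle of the handle; +x along it to the tip. 30 g.
- stylus_tip (a point): Rounded end of the stylus shaft, 88 mm from the handle's middle along the stylus's +x.
- stylus_rest: Fixed grey rest: base 78 (x) by 46 (y) by 5 mm, two notched cross walls 8 mm thick at x = -31 and +31 mm, notch bottoms 27 mm above the worktop, sloping sides up to 35 mm. Between the walls the handle hangs free to be grasped. Origin on the worktop under the centre, +x along the stylus as it starts. When home, the stylus axis is 32 mm above the worktop.
- vial: Amber glass vial, 44 mm in diameter, 76 mm tall, a bystander standing to the right of the balance; origin at the centre of its underside.

How it is judged:
By the outcome, as a careful person would: the job done as asked, in the order asked, and still so for the second after the job is handed in, with the robot touching nothing.
It also fails if it takes over 72 s, if anything falls off the work surface, if the arm or the gripper's body presses on something with over 40 N, if the wrist force passes 120 N, or if a joint passes its speed limit or range.

## Working session

There is one attempt and no reset: what is moved stays moved. The work goes in short steps, Python scripts to look and compute and a tool call to move; the robot and the scene stay as the last step left them, time stands still between calls to the robot, and variables do not carry over. Pictures are saved under pics/ and viewed, and the job is handed in when it is done.

Besides the shell and the picture viewer there is one more tool, called after ">>>" by a JSON object that holds its "method" and its "body". carry_out: Moves the arm, as the interface text tells. Its arguments: {"type":"object","properties":{"deltas":{"type":"array"},"hand":{"type":"number"}},"required":["deltas"]}

```bash
mkdir -p pics
cat > h.py <<'E'
import numpy as np, cv2
from station import r
from scipy.spatial.transform import Rotation as R
def grab(n,tag):
    f=r.grab_frame(n); cv2.imwrite(f'pics/{tag}.png',f['img'][:,:,::-1]); np.savez(f'pics/{tag}.npz',**{k:np.array(v) for k,v in f.items()}); return f
def load(tag):
    d=np.load(f'pics/{tag}.npz'); return {k:(d[k] if d[k].ndim else float(d[k])) for k in d}
def slopes(f,uv):
    uv=np.atleast_2d(np.array(uv,float))
    K=np.array([[f['fx'],0,f['cx']],[0,f['fy'],f['cy']],[0,0,1]]);
    return cv2.undistortPoints(uv.reshape(-1,1,2),K,np.array([f['k1'],0,0,0,0.])).reshape(-1,2)
def ray(f,uv):
    s=slopes(f,uv); E=f['extrinsics']; d=np.c_[s[:,0],-s[:,1],-np.ones(len(s))]@E[:3,:3].T
    return E[:3,3],d
def onz(f,uv,z):
    o,d=ray(f,uv); return o+d*((z-o[2])/d[:,2])[:,None]
def depthpt(f,uv):
    o,d=ray(f,uv); uv=np.atleast_2d(uv); z=np.array([f['z_map'][int(round(v)),int(round(u))] for u,v in uv]); return o+d*z[:,None]
def cloud(f):
    v,u=np.mgrid[0:480,0:640]; o,d=ray(f,np.c_[u.ravel(),v.ravel()]); z=f['z_map'].reshape(-1,1); p=o+d*z; p[z[:,0]==0]=np.nan; return p.reshape(480,640,3)
def tri(f1,a,f2,b):
    o1,d1=ray(f1,a);o2,d2=ray(f2,b); d1=d1[0];d2=d2[0]
    A=np.c_[d1,-d2]; t=np.linalg.lstsq(A,o2-o1,rcond=None)[0]; p=o1+d1*t[0];q=o2+d2*t[1]; return (p+q)/2,np.linalg.norm(p-q)
def proj(f,p):
    E=f['extrinsics']; c=(np.atleast_2d(p)-E[:3,3])@E[:3,:3]; s=np.c_[c[:,0]/-c[:,2],-c[:,1]/-c[:,2]]; s=s*(1+f['k1']*(s**2).sum(1))[:,None]
    return np.c_[s[:,0]*f['fx']+f['cx'],s[:,1]*f['fy']+f['cy']]
E
python3 - <<'E'
from h import *
np.set_printoptions(precision=3,suppress=True)
print(r.get_state(),r.pinch_z)
for n in ['side','top','wrist']:
    f=grab(n,n+'0'); print(n,f['fx'],f['k1'],f['extrinsics'])
E
```

```text
{'time_s': 0.0, 'joint_pos': array([-1.245,  0.117,  1.442,  0.   ,  1.584, -0.038]), 'qd': array([ 0.001, -0.001,  0.002,  0.001, -0.001,  0.   ]), 'joint_efforts': array([ -0.   , -73.198, -63.25 ,   0.   ,   0.006,  -0.   ]), 'position': array([ 240.117, -630.648,  230.539]), 'tool_rot': array([-3.089, -0.568,  0.   ]), 'ft_force': array([-0.446, -0.201, -1.066]), 'ft_torque': array([-0.003,  0.015,  0.018]), 'gripper_width': 85.36007690859263} 18.700000000000003
side 501.1364326783548 0.007153691954454688 [[    0.983     0.102    -0.15    283.78 ]
 [   -0.18      0.652    -0.736 -1123.188]
 [    0.022     0.751     0.66   1058.983]
 [    0.        0.        0.        1.   ]]
top 591.0634614555489 0.06024791455043373 [[   0.016    0.986   -0.164  278.778]
 [  -1.       0.015   -0.011  -59.564]
 [  -0.009    0.164    0.986 1435.236]
 [   0.       0.       0.       1.   ]]
wrist 411.7283955654923 -0.09021026191173741 [[   0.355    0.883    0.308  319.877]
 [  -0.935    0.336    0.116 -601.142]
 [  -0.001   -0.329    0.944  373.025]
 [   0.       0.       0.       1.   ]]
```

View pics/side0.png

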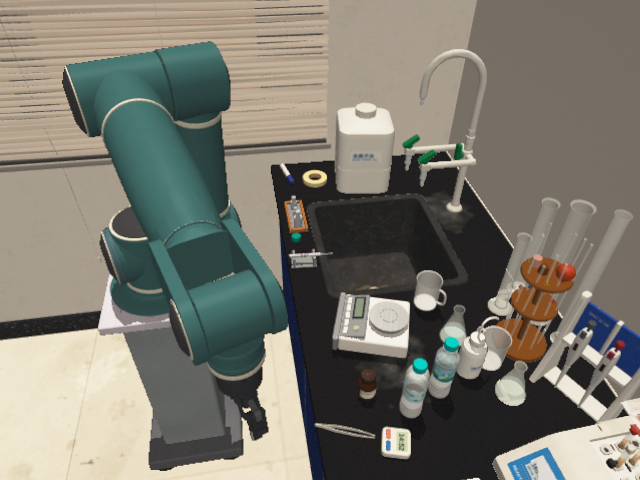

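View pics/top0.png

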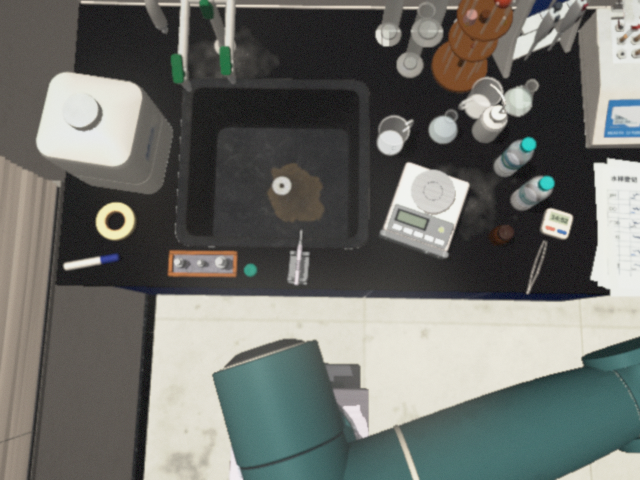

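View pics/wrist0.png

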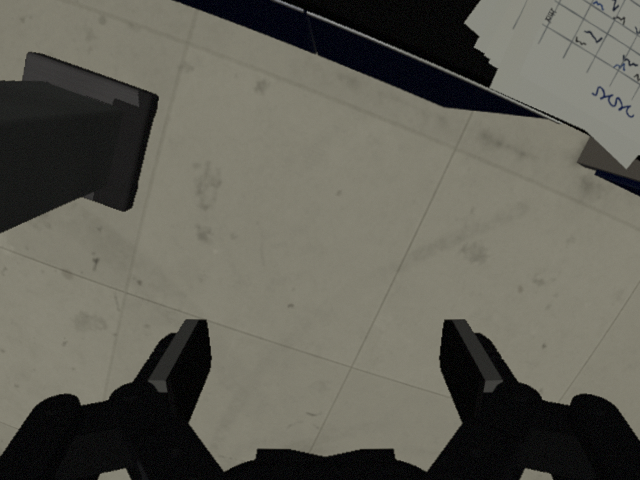

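The three views show the tray at top (203,263), the rest and stylus at (299,265), the balance at (425,208) with its front toward the robot, and the vial at (502,234). Next I'll get rough positions from these.

Run:
```python
from h import *
np.set_printoptions(precision=1,suppress=True)
f=load('top0')
for n,uv,z in [('trayL',(181,263),50),('trayM',(203,264),40),('trayR',(222,263),50),('rest',(299,266),32),('tip',(300,235),32),('pan',(434,191),75),('bal fl',(382,239),54),('bal fr',(439,253),54),('vial',(502,234),76)]:
    print(n,onz(f,uv,z),depthpt(f,uv))
print(R.from_rotvec(r.get_state()['tool_rot']).as_matrix())
im=f['img'][:,:,::-1]
cv2.imwrite('pics/a.png',cv2.resize(im[220:300,150:320],None,fx=4.7,fy=4.7,interpolation=cv2.INTER_CUBIC))
cv2.imwrite('pics/b.png',cv2.resize(im[150:270,370:530],None,fx=4.9,fy=4.9,interpolation=cv2.INTER_CUBIC))
g=load('side0')['img'][:,:,::-1]
cv2.imwrite('pics/c.png',cv2.resize(g[190:420,270:430],None,fx=2.6,fy=2.6,interpolation=cv2.INTER_CUBIC))
```

```text
trayL [[434.2 287.2  50. ]] [[435.9 290.9  35.1]]
trayM [[433.7 237.6  40. ]] [[435.6 241.3  22.5]]
trayR [[435.6 190.9  50. ]] [[436.3 192.1  43.4]]
rest [[433.1  10.3  32. ]] [[432.2   9.9  40.9]]
tip [[508.1   9.6  32. ]] [[ 552.7   23.1 -241. ]]
pan [[ 610.6 -305.4   75. ]] [[ 610.8 -305.6   74.4]]
bal fl [[ 497.8 -185.4   54. ]] [[ 506.5 -190.4   -0.5]]
bal fr [[ 466.6 -318.8   54. ]] [[ 466.2 -318.2   57.1]]
vial [[ 510.3 -459.9   76. ]] [[ 510.6 -460.5   73.9]]
[[ 0.9  0.4 -0. ]
 [ 0.4 -0.9  0. ]
 [ 0.  -0.  -1. ]]
```

View pics/a.png

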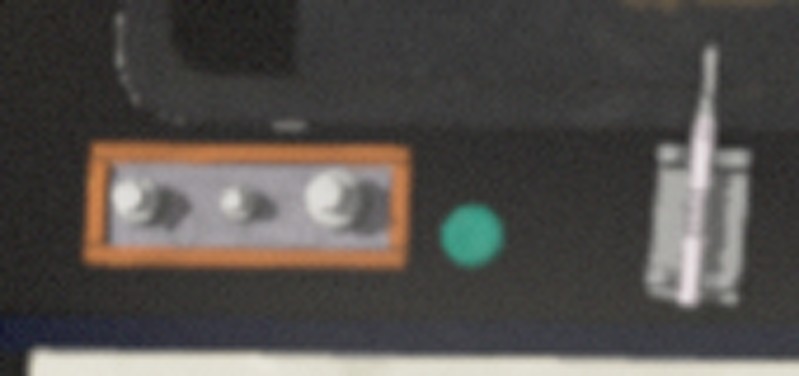

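View pics/b.png

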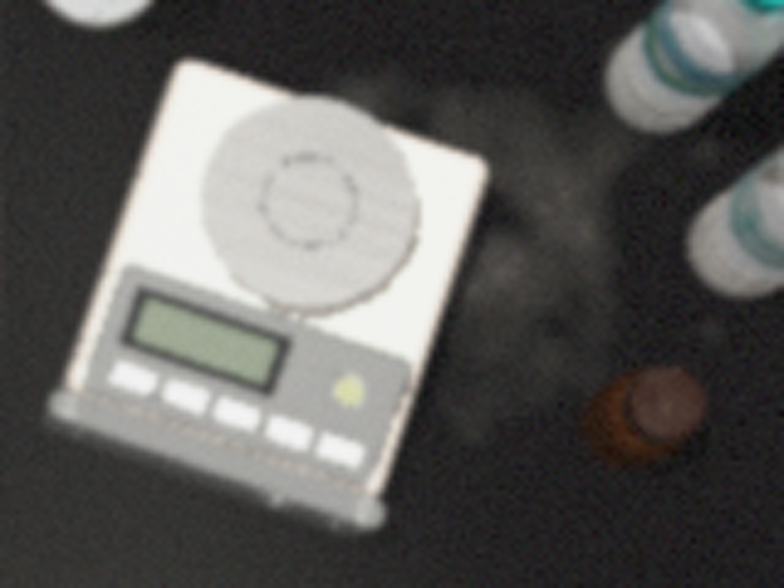

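View pics/c.png

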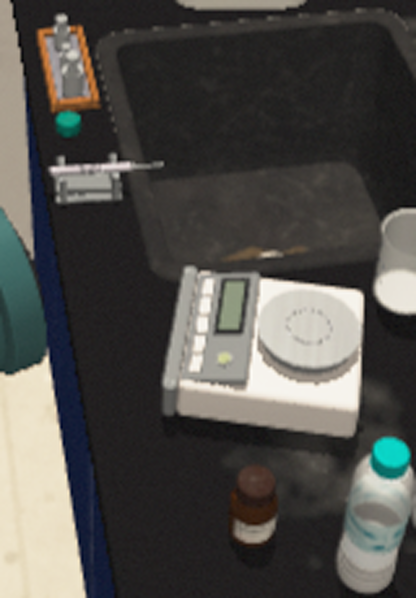

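>>> {"method": "carry_out", "body": {"deltas": [{"delta_pos": [1.7, -2.5, 0.7], "roll": 0}, {"delta_pos": [1.7, -2.5, 0.7], "roll": 0}, {"delta_pos": [1.7, -2.5, 0.7], "roll": 0}, {"delta_pos": [1.7, -2.5, 0.7], "roll": 0}, {"delta_pos": [1.7, -2.5, 0.7], "roll": 0}, {"delta_pos": [1.7, -2.5, 0.7], "roll": 0}, {"delta_pos": [1.7, -2.5, 0.7], "roll": 0}, {"delta_pos": [1.7, -2.5, 0.7], "roll": 0}, {"delta_pos": [1.7, -2.5, 0.7], "roll": 0}, {"delta_pos": [1.7, -2.5, 0.7], "roll": 0}]}}

```text
time_s: 1.15
position: [310.1, -335.5, 160.9]
tool_rot: [-3.09, -0.568, -0.0]
ft_force: [1.0, -0.1, 0.1]
gripper_width: 85.6
```

>>> {"method": "carry_out", "body": {"deltas": [{"delta_pos": [0, 0, 0], "roll": -8}, {"delta_pos": [0, 0, 0], "roll": -8}, {"delta_pos": [0, 0, 0], "roll": -8}, {"delta_pos": [0, 0, 0], "roll": -8}, {"delta_pos": [0, 0, 0], "roll": -8}, {"delta_pos": [0, 0, 0], "roll": -8}, {"delta_pos": [0, 0, 0], "roll": -8}, {"delta_pos": [0, 0, 0], "roll": 0}, {"delta_pos": [0, 0, 0], "roll": 0}]}}

```text
time_s: 2.05
position: [310.0, -336.6, 161.2]
tool_rot: [-2.465, -1.947, 0.0]
ft_force: [0.6, 0.0, -0.1]
gripper_width: 85.8
```

```bash
cat >> h.py <<'E'
np.set_printoptions(precision=2,suppress=True)
def st():
    s=r.get_state(); M=R.from_rotvec(s['tool_rot']).as_matrix()
    print('t',round(s['time_s'],2),'p',s['position'],'yaw',round(np.degrees(np.arctan2(M[1,0],M[0,0])),2),'tilt',M[2],'q',s['joint_pos'],'F',s['ft_force'],'w',round(s['gripper_width'],1)); return s,M
def goto(p,yaw=None):
    s,M=st(); d=np.array(p,float)-s['position']; print('delta cm in tool axes',M.T@d/10)
    y0=np.degrees(np.arctan2(M[1,0],M[0,0]))
    if yaw is not None:
        print('roll deg',-((yaw-y0+180)%360-180))
        a=np.radians(yaw); T=np.array([[np.cos(a),np.sin(a),0],[np.sin(a),-np.cos(a),0],[0,0,-1]]); print('delta after roll',T.T@d/10)
E
python3 -c "
from h import *
st(); grab('wrist','w1')"
```

```text
t 2.05 p [ 310.05 -336.64  161.22] yaw 76.6 tilt [ 0. -0. -1.] q [-0.88 -0.35  1.98 -0.    1.51 -0.65] F [ 0.56  0.02 -0.15] w 85.8
```

View pics/w1.png

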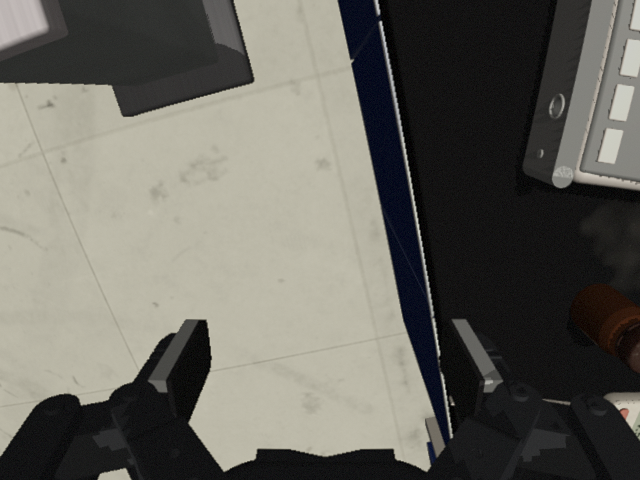

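The steel-ringed bore shows at (557,105) on the fascia, with another small feature at (541,154). I'll take a second view for triangulation.

>>> {"method": "carry_out", "body": {"deltas": [{"delta_pos": [-2.5, 2.0, -2], "roll": 0}, {"delta_pos": [-2.5, 2.0, -2], "roll": 0}, {"delta_pos": [-2.5, 2.0, -2], "roll": 0}, {"delta_pos": [0, 0, 0], "roll": 0}, {"delta_pos": [0, 0, 0], "roll": 0}]}}

```text
time_s: 2.6
position: [351.4, -423.5, 220.9]
tool_rot: [-2.463, -1.949, -0.0]
ft_force: [-0.1, -0.1, -0.0]
gripper_width: 85.4
```

```bash
python3 -c "
from h import *
st(); f=grab('wrist','w2'); a=load('w1')
cv2.imwrite('pics/w1z.png',cv2.resize(a['img'][50:210,500:640,::-1],None,fx=3.7,fy=3.7,interpolation=cv2.INTER_CUBIC))
"
```

```text
t 2.6 p [ 351.44 -423.54  220.85] yaw 76.7 tilt [ 0. -0. -1.] q [-0.92 -0.15  1.72  0.    1.57 -0.69] F [-0.12 -0.05 -0.04] w 85.4
```

View pics/w2.png

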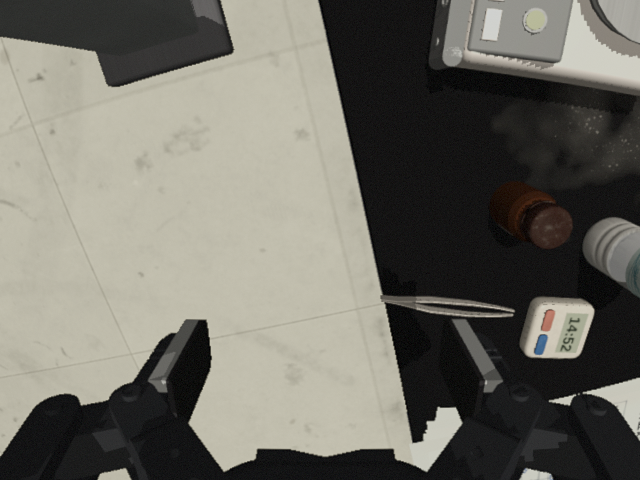

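View pics/w1z.png

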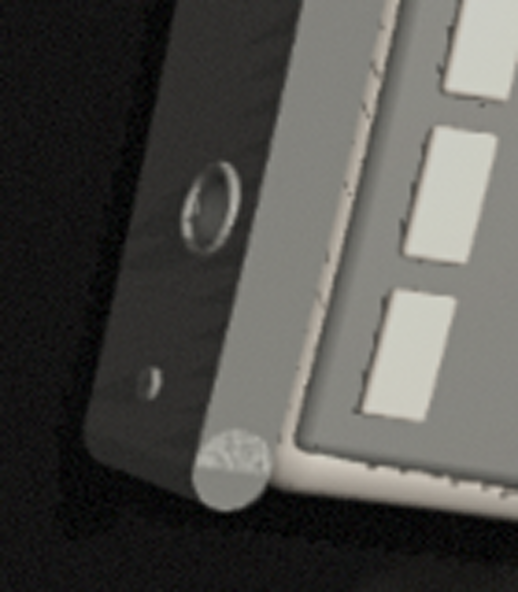

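>>> {"method": "carry_out", "body": {"deltas": [{"delta_pos": [2.8, 0, 0.4], "roll": 0}, {"delta_pos": [2.8, 0, 0.4], "roll": 0}, {"delta_pos": [2.8, 0, 0.4], "roll": 0}, {"delta_pos": [2.8, 0, 0.4], "roll": 0}, {"delta_pos": [2.8, 0, 0.4], "roll": 0}, {"delta_pos": [0, 0, 0], "roll": 0}, {"delta_pos": [0, 0, 0], "roll": 0}]}}

```text
time_s: 3.35
position: [383.0, -286.2, 201.0]
tool_rot: [2.461, 1.953, -0.0]
ft_force: [-0.4, 0.2, 0.6]
gripper_width: 85.8
```

```bash
python3 -c "
from h import *
st(); f=grab('wrist','w3')
"
```

```text
t 3.35 p [ 382.97 -286.24  201.01] yaw 76.88 tilt [-0. -0. -1.] q [-0.7  -0.32  1.89 -0.    1.57 -0.47] F [-0.38  0.18  0.62] w 85.8
```

View pics/w3.png

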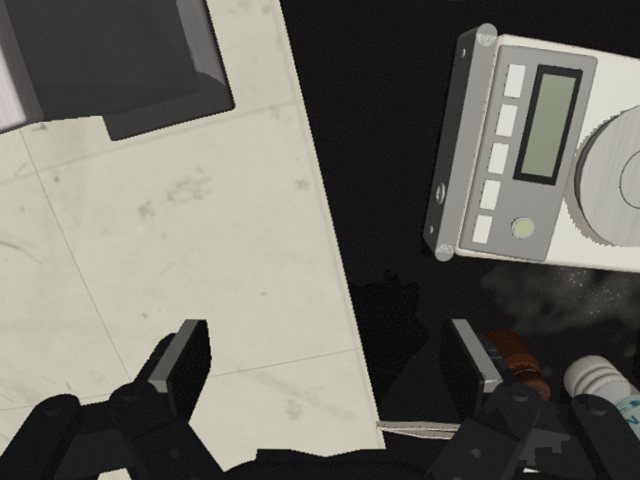

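Run:
```python
from h import *
a=load('w1');b=load('w3')
for f,t,(u0,v0) in [(a,'r1',(535,80)),(b,'r3',(420,170))]:
    im=f['img'][v0:v0+50,u0:u0+50,::-1]
    cv2.imwrite(f'pics/{t}.png',cv2.resize(im,None,fx=10,fy=10,interpolation=cv2.INTER_CUBIC))
for f in (a,b):
    p=cloud(f); X=p.reshape(-1,3)
    m=(X[:,2]>18)&(X[:,2]<48)&(X[:,0]>455)&(X[:,0]<512)&(X[:,1]<-180)&(X[:,1]>-330)
    Y=X[m]; c=np.polyfit(Y[:,1],Y[:,0],1); res=Y[:,0]-np.polyval(c,Y[:,1]); k=abs(res)<3; c=np.polyfit(Y[k,1],Y[k,0],1); print(m.sum(),k.sum(),'slope',c,'yaw',-np.degrees(np.arctan(c[0])),'z',Y[:,2].min(),Y[:,2].max())
```

```text
4006 3967 slope [  0.35 573.08] yaw -19.04704608633853 z 18.003515384887237 47.9854084934463
2520 2520 slope [  0.34 572.8 ] yaw -19.002792471142524 z 18.017970757635567 47.993971303443516
```

View pics/r1.png

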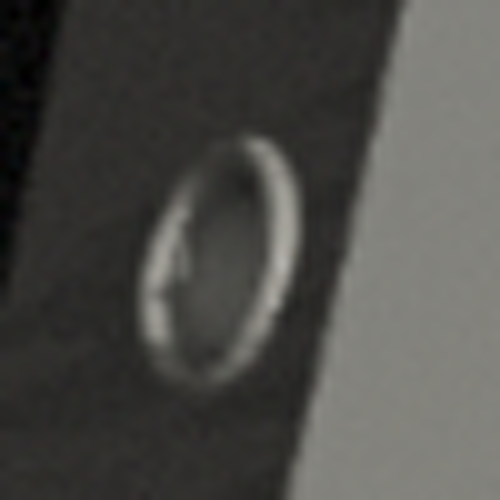

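View pics/r3.png

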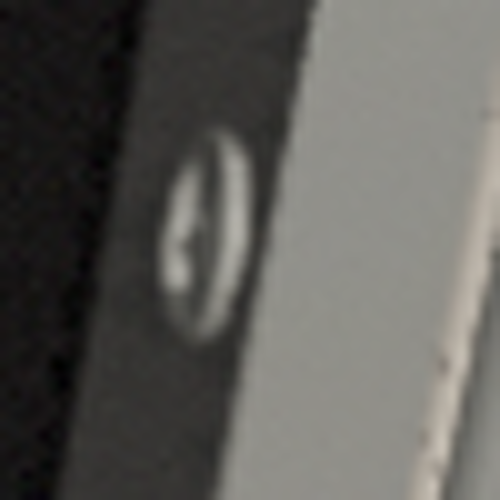

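Run:
```python
from h import *
a=load('w1');b=load('w3');t=load('top0');s=load('side0')
p,e=tri(a,(556.5,105.7),b,(440.0,193.1)); print('bore',p,e)
for f,uv in((a,(556.5,105.7)),(b,(440,193.1))):
    # ray with fascia plane x=573+.345y
    o,d=ray(f,uv); d=d[0]; n=np.array([1,-.345,0]); k=(572.9-n@o)/(n@d); print('plane',o+k*d)
    print('z40',onz(f,uv,40))
# pan engraved circle / pan via depth
for nm in('w3','top0'):
    f=load(nm); p=cloud(f).reshape(-1,3)
    m=(abs(p[:,2]-75)<4)&(p[:,0]>520)&(p[:,0]<700)&(p[:,1]<-220)&(p[:,1]>-380); Y=p[m]; print(nm,m.sum(),np.median(Y[:,2]),Y[:,:2].min(0),Y[:,:2].max(0),(Y[:,:2].min(0)+Y[:,:2].max(0))/2)
# weights & rest heights in top cloud
f=t; p=cloud(f)
cv2.imwrite('pics/pan.png',cv2.resize(b['img'][90:260,540:640,::-1],None,fx=3.5,fy=3.5))
```

```text
bore [ 471.41 -291.71   40.96] 0.012586616946574546
plane [ 472.19 -291.92   39.53]
z40 [[ 471.94 -291.85   40.  ]]
plane [ 472.   -292.46   38.36]
z40 [[ 471.63 -291.99   40.  ]]
w3 6721 74.68048197354562 [ 559.53 -354.3 ] [ 607.03 -251.68] [ 583.28 -302.99]
top0 1307 74.85946719573417 [ 520.38 -352.64] [ 662.58 -221.15] [ 591.48 -286.89]
```

View pics/pan.png

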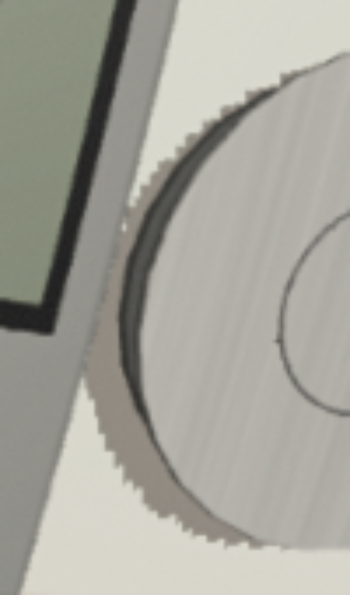

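The bore is at about (471.8, -291.9, 40), the balance yaw is -19° and the pan centre is near (611, -304, 75). I'll move on to view the stylus, then the weights.

>>> {"method": "carry_out", "body": {"deltas": [{"delta_pos": [3, -0.3, 0], "roll": -3}, {"delta_pos": [3, -0.1, 0], "roll": -5}, {"delta_pos": [3, 0.1, 0], "roll": -5}, {"delta_pos": [3, 0.3, 0], "roll": 0}, {"delta_pos": [3, 0.6, 0], "roll": 0}, {"delta_pos": [3, 0.6, 0], "roll": 0}, {"delta_pos": [3, 0.6, 0], "roll": 0}, {"delta_pos": [3, 0.6, 0], "roll": 0}, {"delta_pos": [3, 0.6, 0], "roll": 0}, {"delta_pos": [0, 0, 0], "roll": 0}]}}

```text
time_s: 4.4
position: [429.0, -16.0, 201.2]
tool_rot: [-2.222, -2.22, -0.0]
ft_force: [-0.8, -1.6, -0.5]
gripper_width: 85.7
```

```bash
python3 -c "
from h import *
f=grab('wrist','w4'); goto((434,188,200),90)
"
```

```text
t 4.45 p [428.84 -17.25 201.17] yaw 89.93 tilt [-0. -0. -1.] q [-0.1  -0.44  1.98 -0.    1.6  -0.1 ] F [-0.33 -0.38 -0.27] w 85.4
delta cm in tool axes [20.53  0.49  0.12]
roll deg -0.07431692827279335
delta after roll [20.52  0.52  0.12]
```

View pics/w4.png

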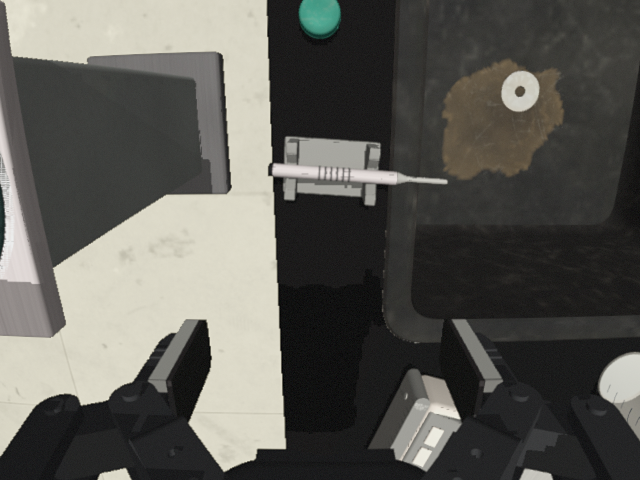

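>>> {"method": "carry_out", "body": {"deltas": [{"delta_pos": [2.9, 0.1, 0], "roll": 0}, {"delta_pos": [2.9, 0.1, 0], "roll": 0}, {"delta_pos": [2.9, 0.1, 0], "roll": 0}, {"delta_pos": [2.9, 0.1, 0], "roll": 0}, {"delta_pos": [2.9, 0.1, 0], "roll": 0}, {"delta_pos": [2.9, 0, 0], "roll": 0}, {"delta_pos": [2.9, 0, 0], "roll": 0}, {"delta_pos": [0, 0, 0], "roll": 0}, {"delta_pos": [0, 0, 0], "roll": 0}]}}

```text
time_s: 5.35
position: [434.5, 184.4, 201.1]
tool_rot: [2.225, 2.218, -0.001]
ft_force: [-0.2, -0.0, 0.1]
gripper_width: 85.7
```

```bash
python3 -c "
from h import *
st();f=grab('wrist','w5')
"
```

```text
t 5.35 p [434.55 184.35 201.07] yaw 89.83 tilt [-0. -0. -1.] q [ 0.35 -0.33  1.9  -0.    1.57  0.35] F [-0.22 -0.01  0.11] w 85.7
```

View pics/w5.png

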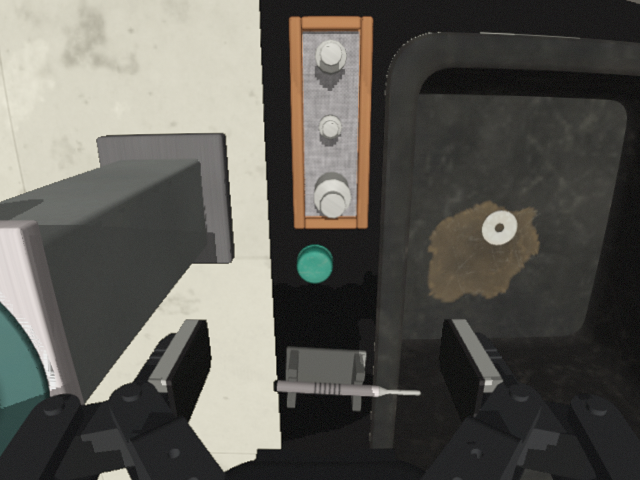

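Run:
```python
from h import *
a=load('w4');b=load('w5')
for n,u,v in [('tip',(447,182),(420,393)),('end',(272,169),(278,386)),('sh',(397,178),(378,391.5))]:
    print(n,tri(a,u,b,v),onz(a,u,32),onz(b,v,32))
for uv in [(332,204),(330,57),(330,129)]: print(depthpt(b,uv))
# white knob top: points of height
p=cloud(b).reshape(-1,3)
m=(p[:,0]>410)&(p[:,0]<460)&(p[:,1]>165)&(p[:,1]<215)
print('zmax',np.nanpercentile(p[m,2],99)); zt=np.nanpercentile(p[m,2],98)
k=m&(p[:,2]>zt-4); print('knob ctr',np.mean(p[k],0),(p[k].min(0)+p[k].max(0))/2,k.sum())
cv2.imwrite('pics/k.png',cv2.resize(b['img'][160:240,290:375,::-1],None,fx=7,fy=7,interpolation=cv2.INTER_CUBIC))
cv2.imwrite('pics/s4.png',cv2.resize(a['img'][120:220,260:460,::-1],None,fx=4,fy=4,interpolation=cv2.INTER_CUBIC))
```

```text
tip (array([523.49,   5.47,  32.5 ]), np.float64(0.06820827296226752)) [[523.61   5.37  32.  ]] [[523.67   5.04  32.  ]]
end (array([390.07,  15.63,  33.75]), np.float64(1.423302755690354)) [[389.12  15.33  32.  ]] [[390.53  14.26  32.  ]]
sh (array([483.98,   8.59,  33.31]), np.float64(0.6825007687690291)) [[484.56   8.31  32.  ]] [[483.84   7.55  32.  ]]
[[439.81 196.38  64.49]]
[[438.59 293.77  48.66]]
[[438.66 245.72  40.52]]
zmax 287.67914303668584
knob ctr [434.31 200.87 285.95] [435.01 199.22 286.19] 1057
```

View pics/k.png

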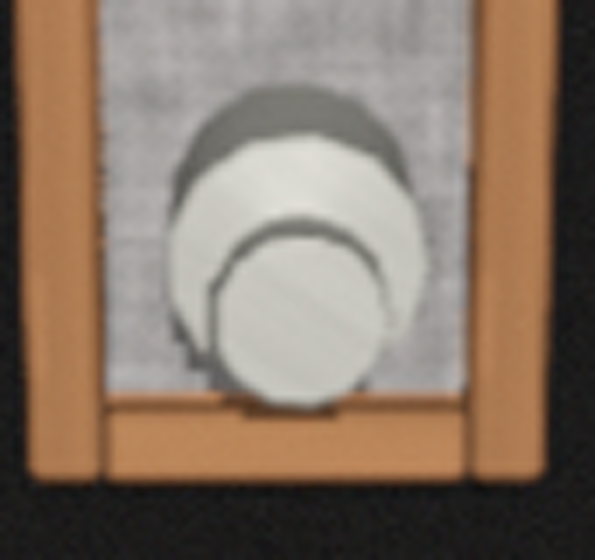

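View pics/s4.png

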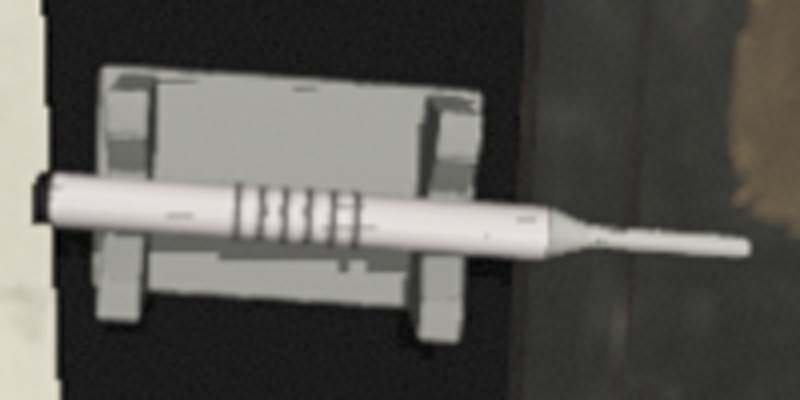

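Run:
```python
from h import *
b=load('w5')
p=onz(b,(332.3,205.4),64);print(p,depthpt(b,(332.3,205.4)))
goto((p[0,0],p[0,1],110),90)
```

```text
[[440.03 195.24  64.  ]] [[440.03 195.23  63.98]]
t 5.4 p [434.58 184.04 201.17] yaw 89.79 tilt [-0. -0. -1.] q [ 0.35 -0.33  1.9  -0.    1.57  0.35] F [-0.45  0.38 -0.35] w 85.4
delta cm in tool axes [1.13 0.54 9.12]
roll deg -0.20815766450118645
delta after roll [1.12 0.55 9.12]
```

>>> {"method": "carry_out", "body": {"deltas": [{"delta_pos": [0.4, 0.2, 2.5], "roll": 0}, {"delta_pos": [0.4, 0.2, 2.5], "roll": 0}, {"delta_pos": [0.3, 0.1, 2.5], "roll": 0}, {"delta_pos": [0, 0, 1.6], "roll": 0}, {"delta_pos": [0, 0, 0], "roll": 0}, {"delta_pos": [0, 0, 0], "roll": 0}], "hand": 55}}

```text
time_s: 6.0
position: [439.6, 195.6, 111.1]
tool_rot: [2.225, 2.217, 0.001]
ft_force: [0.3, -0.2, -0.3]
gripper_width: 46.9
```

Run:
```python
from h import *
st();f=grab('wrist','w6'); print(proj(f,(440,195.2,64)))
```

```text
t 6.0 p [439.65 195.63 111.12] yaw 89.79 tilt [ 0.  0. -1.] q [ 0.37 -0.26  1.99 -0.    1.41  0.37] F [ 0.28 -0.18 -0.34] w 46.9
[[324.79 272.97]]
```

View pics/w6.png

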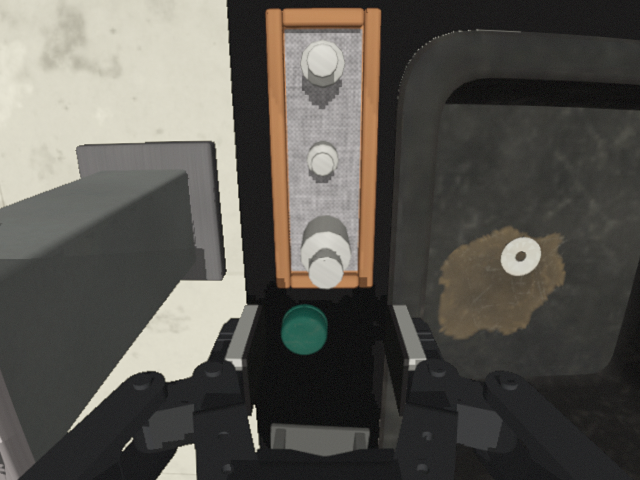

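>>> {"method": "carry_out", "body": {"deltas": [{"delta_pos": [0, 0.04, 2.0], "roll": 0}, {"delta_pos": [0, 0, 2.0], "roll": 0}, {"delta_pos": [0, 0, 1.9], "roll": 0}, {"delta_pos": [0, 0, 1.0], "roll": 0}, {"delta_pos": [0, 0, 0], "roll": 0}, {"delta_pos": [0, 0, 0], "roll": 0}]}}

```text
time_s: 6.65
position: [440.2, 196.4, 42.5]
tool_rot: [2.224, 2.218, 0.002]
ft_force: [0.3, 0.3, 0.8]
gripper_width: 47.0
```

>>> {"method": "carry_out", "body": {"deltas": [{"delta_pos": [0, 0, 0], "roll": 0}, {"delta_pos": [0, 0, 0], "roll": 0}, {"delta_pos": [0, 0, 0], "roll": 0}, {"delta_pos": [0, 0, 0], "roll": 0}, {"delta_pos": [0, 0, 0], "roll": 0}, {"delta_pos": [0, 0, 0], "roll": 0}], "hand": 0}}

```text
time_s: 7.25
position: [440.2, 196.4, 42.4]
tool_rot: [2.224, 2.218, 0.002]
ft_force: [-1.8, 0.9, 6.1]
gripper_width: 15.4
```

Run:
```python
from h import *
st()
```

```text
t 7.25 p [440.16 196.45  42.41] yaw 89.85 tilt [ 0.  0. -1.] q [ 0.37 -0.2   2.06  0.    1.28  0.37] F [-1.8   0.91  6.14] w 15.4
```

>>> {"method": "carry_out", "body": {"deltas": [{"delta_pos": [0, 0, 0], "roll": 0}, {"delta_pos": [0, 0, 0], "roll": 0}, {"delta_pos": [0, 0, 0], "roll": 0}]}}

```text
time_s: 7.55
position: [440.1, 196.4, 42.4]
tool_rot: [2.224, 2.218, 0.002]
ft_force: [-1.9, -0.2, 7.4]
gripper_width: 15.4
```

Run:
```python
from h import *
st();f=grab('wrist','w7'); cv2.imwrite('pics/w7z.png',cv2.resize(f['img'][200:400,220:440,::-1],None,fx=3,fy=3))
```

```text
t 7.55 p [440.14 196.42  42.41] yaw 89.84 tilt [ 0.  0. -1.] q [ 0.37 -0.2   2.06  0.    1.28  0.37] F [-1.88 -0.21  7.4 ] w 15.4
```

View pics/w7z.png

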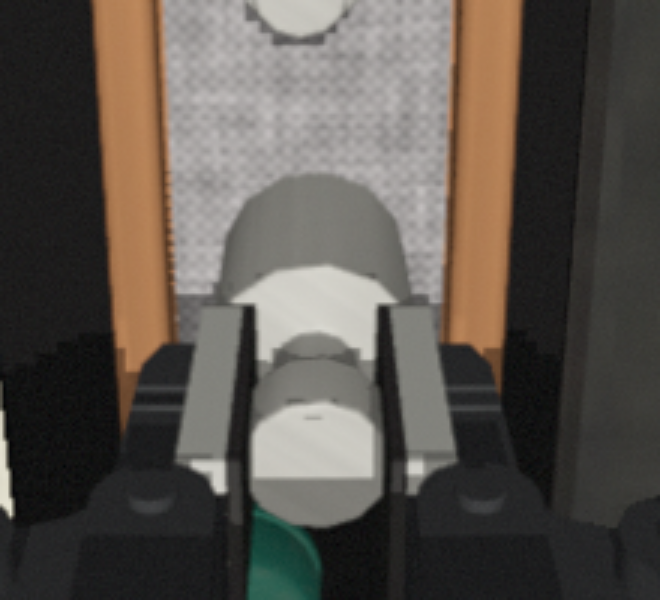

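>>> {"method": "carry_out", "body": {"deltas": [{"delta_pos": [0, 0, -1.5], "roll": 0}, {"delta_pos": [0, 0, -2.5], "roll": 0}, {"delta_pos": [0, 0, -3], "roll": 0}, {"delta_pos": [0, 0, -3], "roll": 0}, {"delta_pos": [0, 0, -3], "roll": 0}, {"delta_pos": [0, 0, 0], "roll": 5}, {"delta_pos": [0, 0, 0], "roll": 8}, {"delta_pos": [0, 0, 0], "roll": 8}, {"delta_pos": [0, 0, 0], "roll": 8}, {"delta_pos": [0, 0, 0], "roll": 8}]}}

```text
time_s: 8.6
position: [439.6, 196.2, 172.5]
tool_rot: [2.817, 1.39, 0.001]
ft_force: [-0.5, -0.0, -2.3]
gripper_width: 15.1
```

>>> {"method": "carry_out", "body": {"deltas": [{"delta_pos": [0, 0, 0], "roll": 8}, {"delta_pos": [0, 0, 0], "roll": 8}, {"delta_pos": [0, 0, 0], "roll": 8}, {"delta_pos": [0, 0, 0], "roll": 8}, {"delta_pos": [0, 0, 0], "roll": 8}, {"delta_pos": [0, 0, 0], "roll": 8}, {"delta_pos": [0, 0, 0], "roll": 8}, {"delta_pos": [0, 0, 0], "roll": 8}, {"delta_pos": [0, 0, 0], "roll": 8}, {"delta_pos": [0, 0, 0], "roll": 0}]}}

```text
time_s: 9.6
position: [439.6, 196.2, 172.3]
tool_rot: [-3.097, 0.527, -0.001]
ft_force: [-0.2, 0.4, -2.0]
gripper_width: 15.0
```

Run:
```python
from h import *
goto((535,-278,175),-19)
f=grab('wrist','w8')
```

```text
t 9.6 p [439.65 196.19 172.31] yaw -19.3 tilt [ 0. -0. -1.] q [ 0.37 -0.3   1.92 -0.    1.52  2.27] F [-0.23  0.38 -2.04] w 15.0
delta cm in tool axes [24.67 41.6  -0.27]
roll deg -0.2990257923651143
delta after roll [24.45 41.73 -0.27]
```

View pics/w8.png

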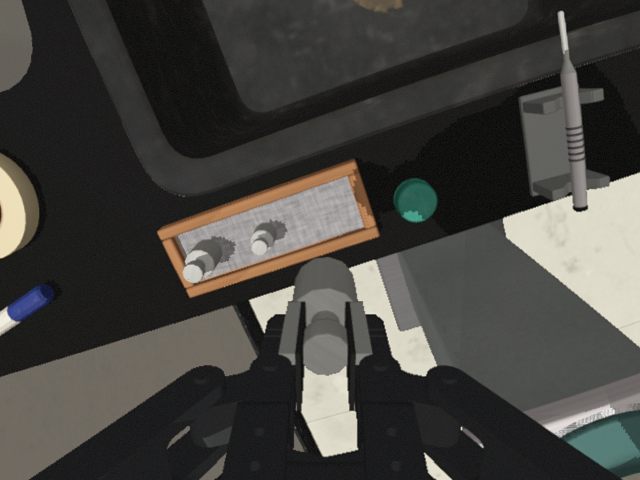

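The weight is held upright (Fz about -2 N), and the two others remain in the tray. Next, toward the balance.

>>> {"method": "carry_out", "body": {"deltas": [{"delta_pos": [0.8, 1.3, 0], "roll": 0}, {"delta_pos": [1.5, 2.6, 0], "roll": 0}, {"delta_pos": [1.6, 2.7, 0], "roll": 0}, {"delta_pos": [1.6, 2.7, 0], "roll": 0}, {"delta_pos": [1.6, 2.7, 0], "roll": 0}, {"delta_pos": [1.6, 2.7, 0], "roll": 0}, {"delta_pos": [1.6, 2.7, 0], "roll": 0}, {"delta_pos": [1.6, 2.7, 0], "roll": 0}, {"delta_pos": [1.6, 2.7, 0], "roll": 0}, {"delta_pos": [1.6, 2.7, 0], "roll": 0}]}}

```text
time_s: 10.65
position: [498.7, -95.6, 171.9]
tool_rot: [3.099, -0.515, 0.001]
ft_force: [-0.2, -0.2, -1.5]
gripper_width: 15.1
```

>>> {"method": "carry_out", "body": {"deltas": [{"delta_pos": [1.6, 2.7, 0], "roll": 0}, {"delta_pos": [1.6, 2.7, 0], "roll": 0}, {"delta_pos": [1.6, 2.7, 0], "roll": 0}, {"delta_pos": [1.6, 2.7, 0], "roll": 0}, {"delta_pos": [1.6, 2.7, 0], "roll": 0}, {"delta_pos": [1.5, 2.6, 0], "roll": 0}, {"delta_pos": [0, 0, 0], "roll": 0}, {"delta_pos": [0, 0, 0], "roll": 0}]}}

```text
time_s: 11.45
position: [535.4, -277.7, 171.3]
tool_rot: [-3.098, 0.519, 0.001]
ft_force: [0.3, 0.2, -2.3]
gripper_width: 15.1
```

Run:
```python
from h import *
st()
f=grab('wrist','w9')
```

```text
t 11.45 p [ 535.42 -277.75  171.33] yaw -19.02 tilt [-0. -0. -1.] q [-0.52 -0.02  1.68  0.    1.48  1.38] F [ 0.28  0.22 -2.3 ] w 15.1
```

View pics/w9.png

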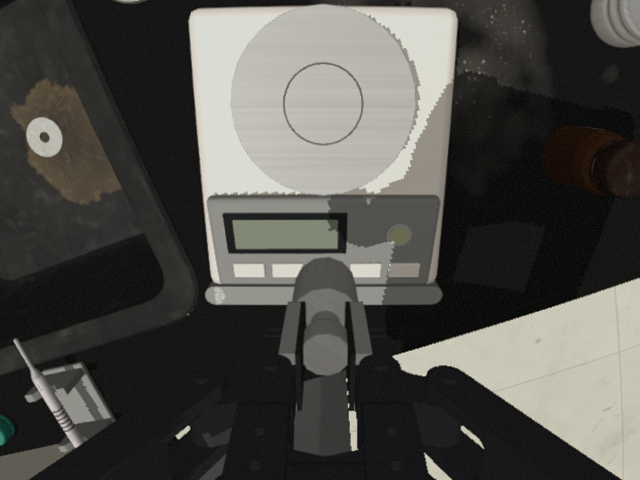

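Run:
```python
from h import *
f=load('w9')
im=f['img'].copy()
# ring refine: dark thin ring pixels
g=cv2.cvtColor(im,cv2.COLOR_RGB2GRAY); bl=cv2.medianBlur(g,9); m=((bl.astype(int)-g)>25).astype(np.uint8); 
v,u=np.nonzero(m); k=(abs(np.hypot((u-323.5),(v-104))-40)<5); (c,ax,an)=cv2.fitEllipse(np.c_[u[k],v[k]].astype(np.float32)); print(c,ax,k.sum())
th=np.linspace(0,6.28,100,endpoint=False); a=np.radians(an)
e=np.c_[c[0]+ax[0]/2*np.cos(th)*np.cos(a)-ax[1]/2*np.sin(th)*np.sin(a), c[1]+ax[0]/2*np.cos(th)*np.sin(a)+ax[1]/2*np.sin(th)*np.cos(a)]
for z in(73,75):
  P=onz(f,e,z); ctr=P.mean(0); print(ctr,'radius',np.hypot(*(P-ctr)[:,:2].T).mean(),depthpt(f,c))
cv2.imwrite('pics/w9z.png',cv2.resize(im[240:400,260:400,::-1],None,fx=4,fy=4,interpolation=cv2.INTER_CUBIC))
print(onz(f,(325,354),193), depthpt(f,(325,354)),depthpt(f,(325,265)))
```

```text
(322.7267150878906, 103.35460662841797) (78.58343505859375, 81.42124938964844) 586
[ 612.44 -303.44   73.  ] radius 22.101776367595818 [[ 612.7  -303.53   76.11]]
[ 612.48 -303.46   75.  ] radius 21.918095257039614 [[ 612.7  -303.53   76.11]]
[[ 535.98 -278.29  193.  ]] [[ 535.88 -278.26  192.86]] [[ 548.21 -282.54  144.47]]
```

View pics/w9z.png

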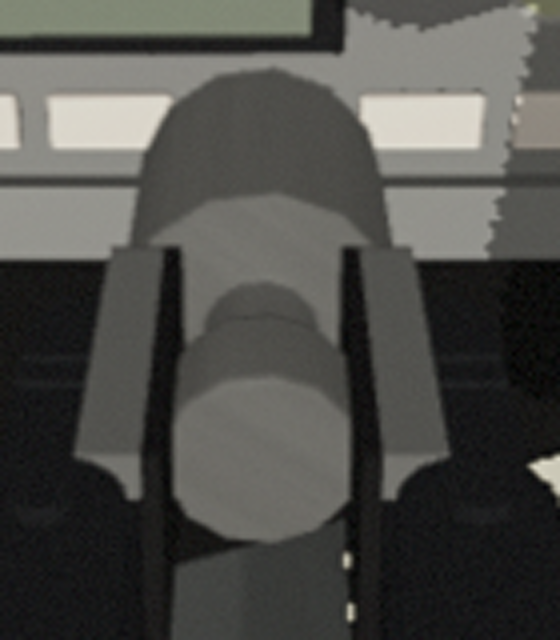

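>>> {"method": "carry_out", "body": {"deltas": [{"delta_pos": [1.2, 0, 0], "roll": 0}, {"delta_pos": [2, -0.1, 0], "roll": 0}, {"delta_pos": [2, 0, 0], "roll": 0}, {"delta_pos": [2, 0, 0], "roll": 0}, {"delta_pos": [0.85, 0, 0], "roll": 0}, {"delta_pos": [0, 0, 1.5], "roll": 0}, {"delta_pos": [0, 0, 1.8], "roll": 0}, {"delta_pos": [0, 0, 1.0], "roll": 0}, {"delta_pos": [0, 0, 0.6], "roll": 0}, {"delta_pos": [0, 0, 0], "roll": 0}]}}

```text
time_s: 12.5
position: [611.3, -302.7, 121.1]
tool_rot: [-3.097, 0.523, 0.002]
ft_force: [1.2, 0.2, -1.9]
gripper_width: 15.5
```

Run:
```python
from h import *
goto((612,-303,111.4),-19)
f=grab('wrist','w10');grab('side','s10')
```

```text
t 12.5 p [ 611.25 -302.71  121.14] yaw -19.16 tilt [-0. -0. -1.] q [-0.5   0.18  1.55 -0.    1.41  1.41] F [ 1.19  0.24 -1.94] w 15.5
delta cm in tool axes [0.08 0.   0.97]
roll deg -0.16066427183284304
delta after roll [0.08 0.   0.97]
```

View pics/w10.png

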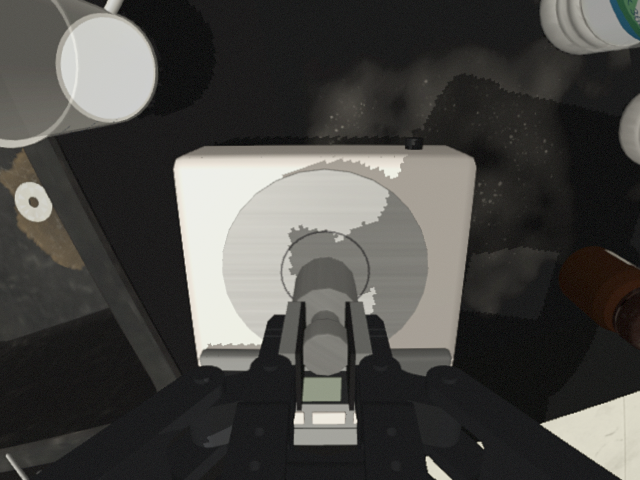

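>>> {"method": "carry_out", "body": {"deltas": [{"delta_pos": [0.1, 0, 0.4], "roll": 0}, {"delta_pos": [0, 0, 0.3], "roll": 0}, {"delta_pos": [0, 0, 0.1], "roll": 0}, {"delta_pos": [0, 0, 0], "roll": 0}]}}

```text
time_s: 13.0
position: [612.8, -303.2, 114.1]
tool_rot: [-3.098, 0.523, 0.0]
ft_force: [-0.5, 0.5, -2.0]
gripper_width: 15.1
```

>>> {"method": "carry_out", "body": {"deltas": [{"delta_pos": [0, 0, 0.05], "roll": 0}, {"delta_pos": [0, 0, 0.05], "roll": 0}, {"delta_pos": [0, 0, 0], "roll": 0}]}}

```text
time_s: 13.3
position: [612.9, -303.3, 113.3]
tool_rot: [-3.098, 0.523, 0.0]
ft_force: [-0.3, -0.3, -2.2]
gripper_width: 15.4
```

>>> {"method": "carry_out", "body": {"deltas": [{"delta_pos": [0, 0, 0.05], "roll": 0}, {"delta_pos": [0, 0, 0.05], "roll": 0}, {"delta_pos": [0, 0, 0], "roll": 0}]}}

```text
time_s: 13.6
position: [612.9, -303.3, 112.2]
tool_rot: [-3.098, 0.523, 0.0]
ft_force: [-0.6, -0.7, -2.7]
gripper_width: 15.4
```

>>> {"method": "carry_out", "body": {"deltas": [{"delta_pos": [0, 0, 0.05], "roll": 0}, {"delta_pos": [0, 0, 0], "roll": 0}]}}

```text
time_s: 13.8
position: [612.9, -303.3, 111.8]
tool_rot: [-3.098, 0.523, 0.0]
ft_force: [-0.9, -0.3, -3.0]
gripper_width: 15.6
```

>>> {"method": "carry_out", "body": {"deltas": [{"delta_pos": [0, 0, 0.05], "roll": 0}, {"delta_pos": [0, 0, 0], "roll": 0}]}}

```text
time_s: 14.0
position: [613.0, -303.3, 111.5]
tool_rot: [3.098, -0.523, 0.0]
ft_force: [-0.8, 0.6, -1.0]
gripper_width: 15.0
```

>>> {"method": "carry_out", "body": {"deltas": [{"delta_pos": [0, 0, 0.03], "roll": 0}, {"delta_pos": [0, 0, 0], "roll": 0}]}}

```text
time_s: 14.2
position: [613.0, -303.3, 111.5]
tool_rot: [3.098, -0.523, 0.001]
ft_force: [-0.4, 0.7, 4.5]
gripper_width: 15.0
```

Contact at TCP z = 111.5. Releasing.

>>> {"method": "carry_out", "body": {"deltas": [{"delta_pos": [0, 0, 0], "roll": 0}, {"delta_pos": [0, 0, 0], "roll": 0}, {"delta_pos": [0, 0, 0], "roll": 0}, {"delta_pos": [0, 0, 0], "roll": 0}, {"delta_pos": [0, 0, 0], "roll": 0}], "hand": 50}}

```text
time_s: 14.7
position: [612.8, -303.3, 110.9]
tool_rot: [3.098, -0.523, -0.0]
ft_force: [-0.9, -0.4, 0.2]
gripper_width: 43.1
```

>>> {"method": "carry_out", "body": {"deltas": [{"delta_pos": [0, 0, -1], "roll": 0}, {"delta_pos": [0, 0, -2.5], "roll": 0}, {"delta_pos": [0, 0, -2.8], "roll": 0}, {"delta_pos": [-1, 0, -2.7], "roll": 0}, {"delta_pos": [-2.5, 0, 0], "roll": 0}, {"delta_pos": [-3, 0, 0], "roll": 0}, {"delta_pos": [-2, 0, 0], "roll": 0}, {"delta_pos": [0, 0, 0], "roll": 0}]}}

```text
time_s: 15.5
position: [531.2, -274.9, 202.5]
tool_rot: [3.097, -0.523, 0.002]
ft_force: [-0.1, -0.6, 0.7]
gripper_width: 42.6
```

Run:
```python
from h import *
goto((435.9,12.1,140),-4.4)
f=grab('wrist','w11')
```

```text
t 15.5 p [ 531.19 -274.93  202.5 ] yaw -19.17 tilt [ 0.  0. -1.] q [-0.52 -0.04  1.65 -0.    1.53  1.39] F [-0.08 -0.64  0.73] w 42.6
delta cm in tool axes [-18.44 -23.98   6.22]
roll deg -14.770552217926223
delta after roll [-11.7  -27.89   6.25]
```

View pics/w11.png

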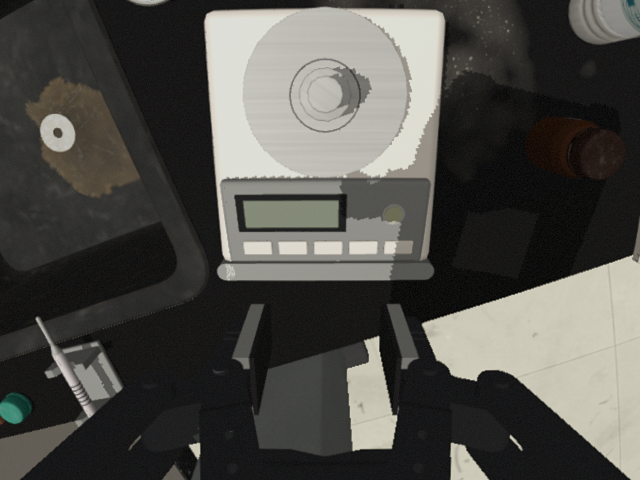

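The weight stands upright, concentric with the engraved ring at (325,95). Next, the stylus.

>>> {"method": "carry_out", "body": {"deltas": [{"delta_pos": [0, 0, 0], "roll": -7.4}, {"delta_pos": [0, 0, 0], "roll": -7.4}, {"delta_pos": [-1.2, -2.8, 0.5], "roll": 0}, {"delta_pos": [-1.2, -2.8, 0.5], "roll": 0}, {"delta_pos": [-1.2, -2.8, 0.5], "roll": 0}, {"delta_pos": [-1.2, -2.8, 0.5], "roll": 0}, {"delta_pos": [-1.2, -2.8, 0.5], "roll": 0}, {"delta_pos": [-1.2, -2.8, 0.5], "roll": 0}, {"delta_pos": [-1.2, -2.8, 0.5], "roll": 0}, {"delta_pos": [-1.2, -2.8, 0.5], "roll": 0}]}}

```text
time_s: 16.55
position: [454.1, -43.7, 161.4]
tool_rot: [-3.139, 0.12, -0.001]
ft_force: [-0.4, 0.6, -0.7]
gripper_width: 42.6
```

>>> {"method": "carry_out", "body": {"deltas": [{"delta_pos": [-1.1, -2.8, 1], "roll": 0}, {"delta_pos": [-1.0, -2.7, 1], "roll": 0}, {"delta_pos": [0, 0, 0], "roll": 0}, {"delta_pos": [0, 0, 0], "roll": 0}]}}

```text
time_s: 16.95
position: [437.6, 12.0, 141.6]
tool_rot: [3.139, -0.117, 0.001]
ft_force: [-0.6, -0.1, 0.2]
gripper_width: 42.5
```

Run:
```python
from h import *
goto((435.9,12.1,13.3),-4.4)
f=grab('wrist','w12')
print(proj(f,[(523.6,5.3,32),(435.9,12.1,37)]))
```

```text
t 16.95 p [437.64  12.   141.56] yaw -4.27 tilt [ 0.  0. -1.] q [-0.03 -0.39  2.04 -0.    1.49  1.61] F [-0.59 -0.08  0.24] w 42.5
delta cm in tool axes [-0.18  0.   12.83]
roll deg 0.1305685789448603
delta after roll [-0.17  0.   12.83]
[[324.43  94.51]
 [324.16 239.48]]
```

View pics/w12.png

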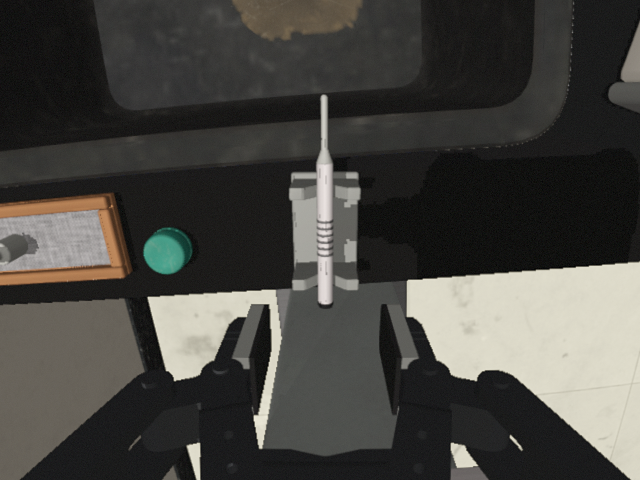

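>>> {"method": "carry_out", "body": {"deltas": [{"delta_pos": [-0.2, 0, 2.5], "roll": 0}, {"delta_pos": [0, 0, 3], "roll": 0}, {"delta_pos": [0, 0, 3], "roll": 0}, {"delta_pos": [0, 0, 2.5], "roll": 0}, {"delta_pos": [0, 0, 1.2], "roll": 0}, {"delta_pos": [0, 0, 0.6], "roll": 0}, {"delta_pos": [0, 0, 0], "roll": 0}, {"delta_pos": [0, 0, 0], "roll": 0}]}}

```text
time_s: 17.8
position: [435.9, 11.7, 14.2]
tool_rot: [3.139, -0.12, 0.002]
ft_force: [-0.5, 0.1, 0.6]
gripper_width: 42.4
```

Run:
```python
from h import *
goto((435.9,12.1,13.3),-4.4)
f=grab('wrist','w13')
```

```text
t 17.8 p [435.87  11.68  14.19] yaw -4.37 tilt [ 0. -0. -1.] q [-0.03 -0.28  2.18 -0.    1.24  1.62] F [-0.47  0.07  0.59] w 42.4
delta cm in tool axes [-0.   -0.04  0.09]
roll deg 0.033938630773064915
delta after roll [-0.   -0.04  0.09]
```

View pics/w13.png

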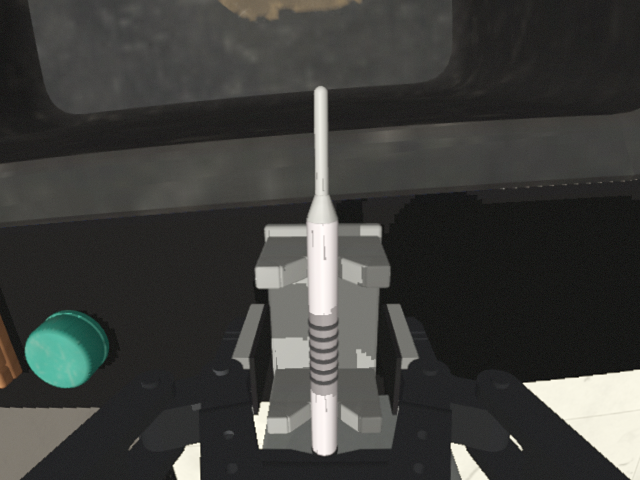

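Run:
```python
from h import *
f=load('w13')
P=onz(f,[(320.5,90),(325,448),(322.5,216)],32);print(P, f['cx']); d=P[0]-P[1]; print(np.degrees(np.arctan2(d[1],d[0])))
d/=np.linalg.norm(d); print('mid', P[0]-88*d)
```

```text
[[522.63   5.82  32.  ]
 [388.57  14.84  32.  ]
 [484.9    8.21  32.  ]] 324.95297251072105
-3.8496667153645836
mid [434.83  11.73  32.  ]
```

>>> {"method": "carry_out", "body": {"deltas": [{"delta_pos": [-0.1, 0, 0.05], "roll": -0.5}, {"delta_pos": [0, 0, 0], "roll": 0}, {"delta_pos": [0, 0, 0], "roll": 0}]}}

```text
time_s: 18.15
position: [434.2, 11.9, 12.8]
tool_rot: [3.14, -0.106, 0.001]
ft_force: [-0.4, 0.4, 0.0]
gripper_width: 42.8
```

>>> {"method": "carry_out", "body": {"deltas": [{"delta_pos": [0, 0, 0], "roll": 0}, {"delta_pos": [0, 0, 0], "roll": 0}, {"delta_pos": [0, 0, 0], "roll": 0}, {"delta_pos": [0, 0, 0], "roll": 0}, {"delta_pos": [0, 0, 0], "roll": 0}, {"delta_pos": [0, 0, 0], "roll": 0}, {"delta_pos": [0, 0, 0], "roll": 0}], "hand": 0}}

```text
time_s: 18.85
position: [434.2, 11.9, 12.6]
tool_rot: [-3.14, 0.106, -0.0]
ft_force: [-1.2, 0.6, 4.0]
gripper_width: 7.9
```

Run:
```python
from h import *
st()
f=grab('wrist','w14')
```

```text
t 18.85 p [434.16  11.94  12.58] yaw -3.86 tilt [ 0. -0. -1.] q [-0.03 -0.28  2.18  0.    1.24  1.61] F [-1.17  0.55  3.99] w 7.9
```

View pics/w14.png

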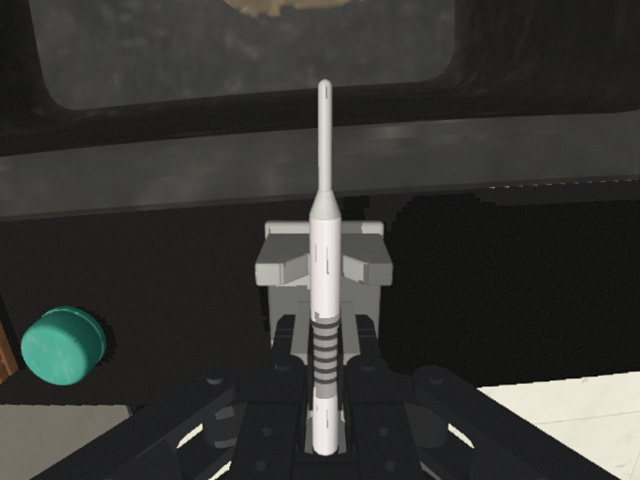

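>>> {"method": "carry_out", "body": {"deltas": [{"delta_pos": [0, 0, -1], "roll": 0}, {"delta_pos": [0, 0, -2], "roll": 0}, {"delta_pos": [0, 0, -2], "roll": 0}, {"delta_pos": [0, 0, 0], "roll": 7.6}, {"delta_pos": [0, 0, 0], "roll": 7.5}, {"delta_pos": [0.1, 2.5, 0], "roll": 0}, {"delta_pos": [0.1, 2.5, 0], "roll": 0}, {"delta_pos": [0.2, 2.5, 0], "roll": 0}, {"delta_pos": [0.2, 2.5, 0], "roll": 0}, {"delta_pos": [0.2, 2.5, 0], "roll": 0}]}}

```text
time_s: 19.9
position: [400.7, -109.8, 63.1]
tool_rot: [3.099, -0.517, 0.001]
ft_force: [0.4, 0.2, -0.3]
gripper_width: 7.8
```

>>> {"method": "carry_out", "body": {"deltas": [{"delta_pos": [0.1, 2.5, 0], "roll": 0}, {"delta_pos": [0.1, 2.5, 0], "roll": 0}, {"delta_pos": [0.2, 2.5, 0], "roll": 0}, {"delta_pos": [0.2, 2.5, 0], "roll": 0}, {"delta_pos": [0.2, 2.5, 0], "roll": 0}, {"delta_pos": [0, 2.5, 0], "roll": 0}, {"delta_pos": [0, 0, 0], "roll": 0}, {"delta_pos": [0, 0, 0], "roll": 0}]}}

```text
time_s: 20.7
position: [359.8, -253.6, 62.8]
tool_rot: [-3.098, 0.519, 0.0]
ft_force: [-1.0, -0.1, 0.2]
gripper_width: 7.9
```

Run:
```python
from h import *
st()
f=grab('wrist','w15');grab('top','t15');grab('side','s15')
s=load('s15')['img'][:,:,::-1];cv2.imwrite('pics/s15z.png',cv2.resize(s[230:430,240:440],None,fx=3,fy=3))
```

```text
t 20.7 p [ 359.75 -253.56   62.81] yaw -19.03 tilt [-0. -0. -1.] q [-0.67 -0.32  2.12  0.    1.34  1.23] F [-1.04 -0.14  0.21] w 7.9
```

View pics/w15.png

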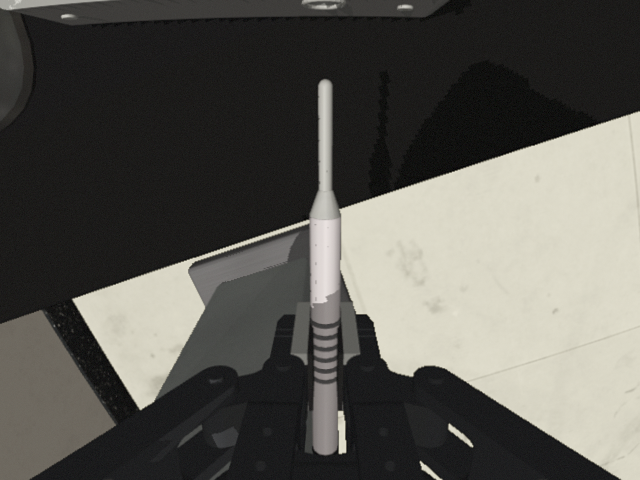

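View pics/s15z.png

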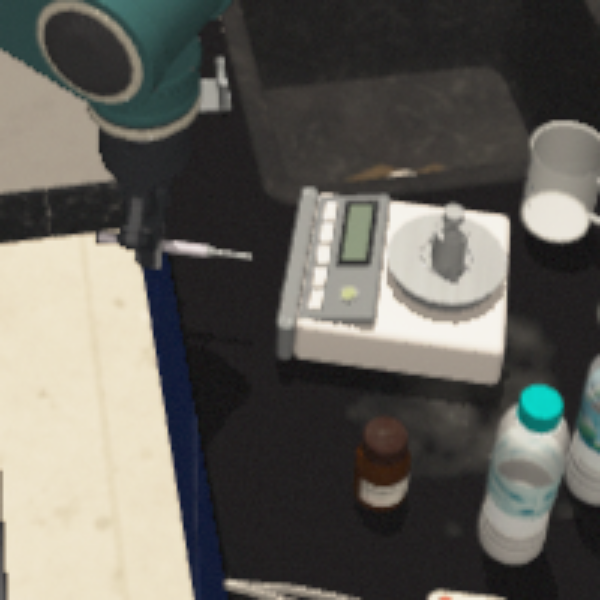

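Run:
```python
from h import *
f=load('w15')
cv2.imwrite('pics/w15z.png',cv2.resize(f['img'][0:110,270:380,::-1],None,fx=5.4,fy=5.4,interpolation=cv2.INTER_CUBIC))
for uv in [(325,82),(325,100),(325,150),(325,240),(325,290)]: print(uv,depthpt(f,uv))
s,M=st(); p0=s['position']
tip=onz(f,(325.3,79),82)[0]; print('tip tool',M.T@(tip-p0))
b=np.array([471.8,-291.9,40]); print('bore tool',M.T@(b-p0), proj(f,b))
```

```text
(325, 82) [[ 443.95 -282.97   84.15]]
(325, 100) [[ 439.35 -281.38   83.21]]
(325, 150) [[ 426.12 -276.81   84.18]]
(325, 240) [[ 400.93 -268.1    87.33]]
(325, 290) [[ 384.16 -262.31   85.52]]
t 20.85 p [ 360.15 -252.79   62.68] yaw -18.91 tilt [ 0. -0. -1.] q [-0.67 -0.32  2.12  0.    1.34  1.23] F [-0.96 -0.27 -0.65] w 7.7
tip tool [ 89.94   1.47 -19.31]
bore tool [118.29   0.81  22.7 ] [[323.11   2.93]]
```

View pics/w15z.png

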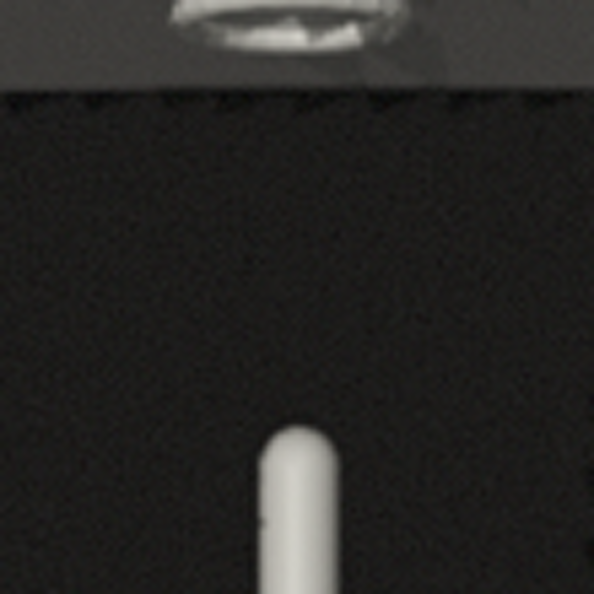

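>>> {"method": "carry_out", "body": {"deltas": [{"delta_pos": [0, -0.07, 1.5], "roll": 0}, {"delta_pos": [0, 0, 1.5], "roll": 0}, {"delta_pos": [0, 0, 0.9], "roll": 0}, {"delta_pos": [0, 0, 0.3], "roll": 0}, {"delta_pos": [0.9, 0, 0], "roll": 0}, {"delta_pos": [0.9, 0, 0], "roll": 0}, {"delta_pos": [0, 0, 0], "roll": 0}, {"delta_pos": [0, 0, 0], "roll": 0}, {"delta_pos": [0, 0, 0], "roll": 0}]}}

```text
time_s: 21.75
position: [377.2, -258.6, 20.6]
tool_rot: [3.099, -0.517, 0.0]
ft_force: [-0.6, -0.1, -0.7]
gripper_width: 7.8
```

Run:
```python
from h import *
s,M=st()
f=grab('wrist','w16')
cv2.imwrite('pics/w16z.png',cv2.resize(f['img'][0:140,250:400,::-1],None,fx=4.2,fy=4.2,interpolation=cv2.INTER_CUBIC))
p0=s['position'];b=np.array([471.8,-291.9,40]); print('bore tool',M.T@(b-p0), proj(f,b))
for uv in [(325,84),(325,100),(325,150),(325,240),(325,290)]: print(uv,depthpt(f,uv))
```

```text
t 21.75 p [ 377.18 -258.56   20.61] yaw -18.95 tilt [ 0.  0. -1.] q [-0.66 -0.23  2.13 -0.    1.25  1.24] F [-0.58 -0.13 -0.66] w 7.8
bore tool [100.32   0.8  -19.38] [[326.62  40.37]]
(325, 84) [[ 460.89 -287.67   42.26]]
(325, 100) [[ 456.82 -286.27   41.97]]
(325, 150) [[ 443.59 -281.72   42.2 ]]
(325, 240) [[ 417.96 -272.9    43.9 ]]
(325, 290) [[ 401.96 -267.4    44.11]]
```

View pics/w16z.png

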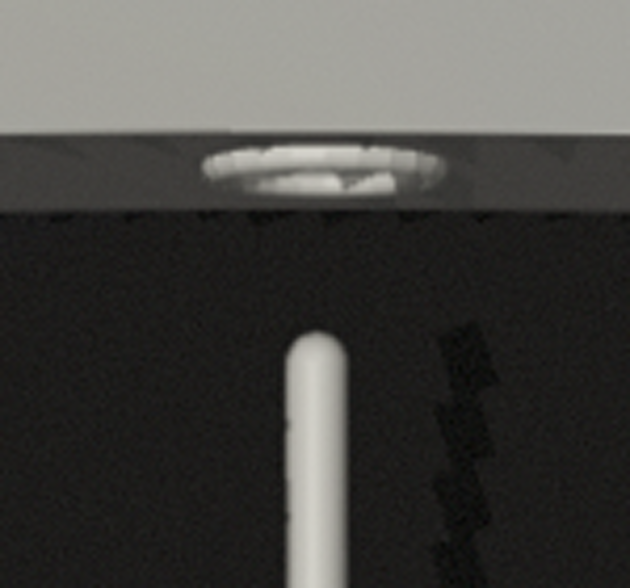

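Tip and bore are aligned within about 0.6 mm laterally, and the shaft axis is at z ≈ 40. Inserting in steps while watching force.

>>> {"method": "carry_out", "body": {"deltas": [{"delta_pos": [0.5, 0.06, 0], "roll": 0}, {"delta_pos": [0.5, 0, 0], "roll": 0}, {"delta_pos": [0.3, 0, 0], "roll": 0}, {"delta_pos": [0, 0, 0], "roll": 0}, {"delta_pos": [0, 0, 0], "roll": 0}]}}

```text
time_s: 22.3
position: [389.3, -263.3, 20.4]
tool_rot: [-3.099, 0.517, 0.0]
ft_force: [-0.1, 0.2, -0.6]
gripper_width: 8.1
```

>>> {"method": "carry_out", "body": {"deltas": [{"delta_pos": [0.3, 0, 0], "roll": 0}, {"delta_pos": [0.1, 0, 0], "roll": 0}, {"delta_pos": [0, 0, 0], "roll": 0}, {"delta_pos": [0, 0, 0], "roll": 0}]}}

```text
time_s: 22.7
position: [393.0, -264.6, 20.5]
tool_rot: [-3.099, 0.517, 0.0]
ft_force: [-0.2, -0.2, 0.4]
gripper_width: 8.2
```

Run:
```python
from h import *
s,M=st(); print('Ftool',M.T@s['ft_force'])
f=grab('wrist','w17')
cv2.imwrite('pics/w17z.png',cv2.resize(f['img'][0:140,250:400,::-1],None,fx=4.2,fy=4.2,interpolation=cv2.INTER_CUBIC))
b=np.array([471.8,-291.9,40]); print('bore tool',M.T@(b-s['position']))
```

```text
t 22.7 p [ 393.02 -264.64   20.49] yaw -18.96 tilt [-0. -0. -1.] q [-0.65 -0.19  2.09 -0.    1.24  1.26] F [-0.16 -0.16  0.38] w 8.2
Ftool [-0.1   0.2  -0.38]
bore tool [ 83.36   0.18 -19.52]
```

View pics/w17z.png

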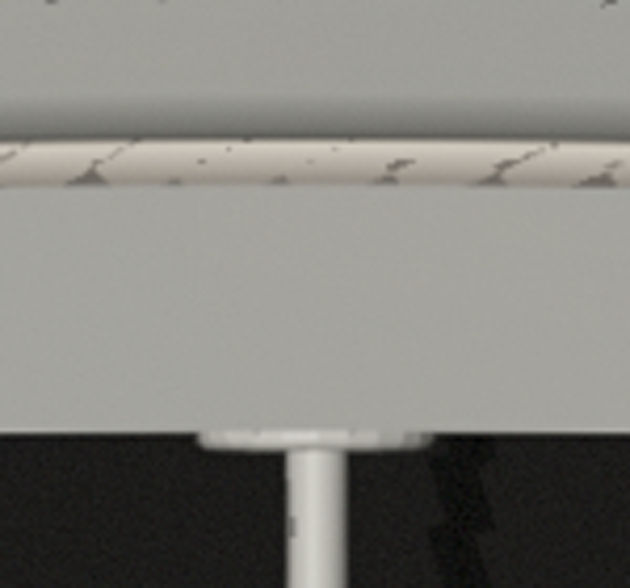

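The tip is in the bore, centred, with no contact yet. Continuing.

>>> {"method": "carry_out", "body": {"deltas": [{"delta_pos": [0.1, 0, 0], "roll": 0}, {"delta_pos": [0.1, 0, 0], "roll": 0}, {"delta_pos": [0.1, 0, 0], "roll": 0}, {"delta_pos": [0, 0, 0], "roll": 0}]}}

```text
time_s: 23.15
position: [395.9, -265.6, 20.4]
tool_rot: [-3.099, 0.517, 0.001]
ft_force: [-2.2, 0.6, -0.2]
gripper_width: 8.1
```

>>> {"method": "carry_out", "body": {"deltas": [{"delta_pos": [0.1, 0, 0], "roll": 0}, {"delta_pos": [0.1, 0, 0], "roll": 0}, {"delta_pos": [0, 0, 0], "roll": 0}]}}

```text
time_s: 23.45
position: [397.8, -266.2, 20.4]
tool_rot: [-3.099, 0.517, 0.0]
ft_force: [-2.6, -0.1, -0.9]
gripper_width: 8.0
```

>>> {"method": "carry_out", "body": {"deltas": [{"delta_pos": [0.1, 0, 0], "roll": 0}, {"delta_pos": [0, 0, 0], "roll": 0}]}}

```text
time_s: 23.65
position: [398.7, -266.6, 20.4]
tool_rot: [-3.099, 0.517, 0.0]
ft_force: [-2.4, 0.5, -0.5]
gripper_width: 7.8
```

>>> {"method": "carry_out", "body": {"deltas": [{"delta_pos": [0.1, 0, 0], "roll": 0}, {"delta_pos": [0, 0, 0], "roll": 0}]}}

```text
time_s: 23.85
position: [399.3, -266.8, 20.3]
tool_rot: [-3.098, 0.517, 0.002]
ft_force: [-5.5, 2.3, -0.9]
gripper_width: 7.8
```

>>> {"method": "carry_out", "body": {"deltas": [{"delta_pos": [0.05, 0, 0], "roll": 0}, {"delta_pos": [0, 0, 0], "roll": 0}]}}

```text
time_s: 24.05
position: [399.5, -266.8, 20.1]
tool_rot: [-3.098, 0.517, 0.003]
ft_force: [-8.5, 2.0, 0.6]
gripper_width: 8.0
```

>>> {"method": "carry_out", "body": {"deltas": [{"delta_pos": [0.05, 0, 0], "roll": 0}, {"delta_pos": [0, 0, 0], "roll": 0}]}}

```text
time_s: 24.25
position: [399.7, -266.8, 20.0]
tool_rot: [-3.098, 0.517, 0.004]
ft_force: [-10.6, 3.4, 0.4]
gripper_width: 8.1
```

Force has risen sharply to ~11 N along the axis, so the button is bottomed. Holding.

>>> {"method": "carry_out", "body": {"deltas": [{"delta_pos": [0, 0, 0], "roll": 0}, {"delta_pos": [0, 0, 0], "roll": 0}, {"delta_pos": [0, 0, 0], "roll": 0}, {"delta_pos": [0, 0, 0], "roll": 0}, {"delta_pos": [0, 0, 0], "roll": 0}, {"delta_pos": [0, 0, 0], "roll": 0}, {"delta_pos": [0, 0, 0], "roll": 0}, {"delta_pos": [0, 0, 0], "roll": 0}, {"delta_pos": [0, 0, 0], "roll": 0}, {"delta_pos": [0, 0, 0], "roll": 0}]}}

```text
time_s: 25.25
position: [399.7, -266.8, 20.0]
tool_rot: [-3.098, 0.517, 0.004]
ft_force: [-10.2, 4.0, 1.6]
gripper_width: 8.2
```

>>> {"method": "carry_out", "body": {"deltas": [{"delta_pos": [0, 0, 0], "roll": 0}, {"delta_pos": [0, 0, 0], "roll": 0}, {"delta_pos": [0, 0, 0], "roll": 0}, {"delta_pos": [0, 0, 0], "roll": 0}, {"delta_pos": [0, 0, 0], "roll": 0}, {"delta_pos": [0, 0, 0], "roll": 0}]}}

```text
time_s: 25.85
position: [399.7, -266.8, 19.9]
tool_rot: [-3.098, 0.517, 0.004]
ft_force: [-10.2, 3.3, 0.3]
gripper_width: 7.9
```

Run:
```python
from h import *
s,M=st(); print('Ftool',M.T@s['ft_force'])
f=grab('wrist','w18')
```

```text
t 25.85 p [ 399.68 -266.81   19.9 ] yaw -18.96 tilt [-0. -0. -1.] q [-0.64 -0.17  2.08 -0.    1.24  1.26] F [-10.23   3.34   0.27] w 7.9
Ftool [-10.76   0.17  -0.24]
```

View pics/w18.png

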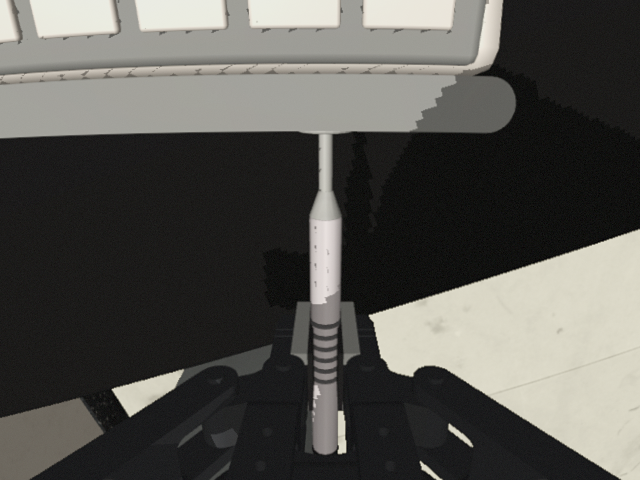

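Held for 1.6+ s at 10.8 N with no slip in the grip (bands unmoved). Retracting.

>>> {"method": "carry_out", "body": {"deltas": [{"delta_pos": [-0.3, 0, 0], "roll": 0}, {"delta_pos": [-0.5, 0, 0], "roll": 0}, {"delta_pos": [-0.7, 0, 0], "roll": 0}, {"delta_pos": [-1, 0, 0], "roll": 0}, {"delta_pos": [-1.5, 0, 0], "roll": 0}, {"delta_pos": [0, 0, -2], "roll": 0}, {"delta_pos": [0, 0, -2.5], "roll": 0}, {"delta_pos": [0, 0, 0], "roll": 0}]}}

```text
time_s: 26.7
position: [363.4, -255.0, 68.8]
tool_rot: [3.096, -0.517, 0.007]
ft_force: [0.5, 0.4, -1.4]
gripper_width: 7.8
```

Run:
```python
from h import *
goto((434.2,11.9,65),-3.86)
grab('wrist','w19')
```

```text
t 26.7 p [ 363.45 -254.99   68.75] yaw -18.97 tilt [ 0.  0. -1.] q [-0.67 -0.32  2.11  0.    1.35  1.23] F [ 0.55  0.42 -1.43] w 7.8
delta cm in tool axes [ -1.98 -27.54   0.32]
roll deg -15.105460935293763
delta after roll [  5.26 -27.1    0.38]
```

View pics/w19.png

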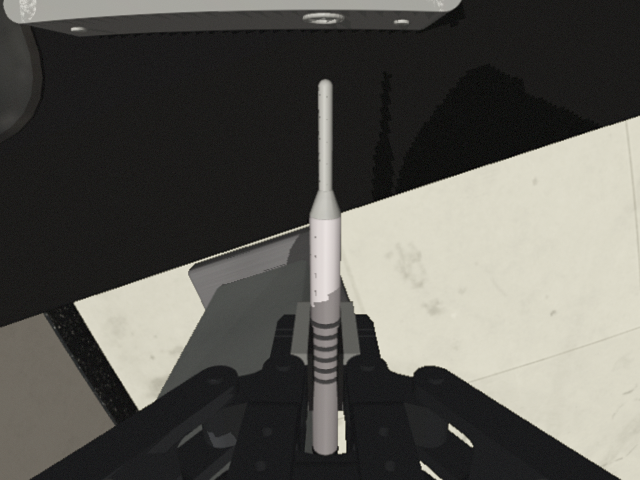

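>>> {"method": "carry_out", "body": {"deltas": [{"delta_pos": [-0.1, -1.5, 0], "roll": 0}, {"delta_pos": [-0.2, -2.6, 0], "roll": 0}, {"delta_pos": [-0.2, -2.6, 0], "roll": 0}, {"delta_pos": [-0.2, -2.6, 0], "roll": 0}, {"delta_pos": [-0.2, -2.6, 0], "roll": 0}, {"delta_pos": [-0.2, -2.6, 0], "roll": 0}, {"delta_pos": [-0.2, -2.6, 0], "roll": 0}, {"delta_pos": [-0.2, -2.6, 0], "roll": 0}, {"delta_pos": [-0.2, -2.6, 0], "roll": 0}, {"delta_pos": [-0.2, -2.6, 0], "roll": 0}]}}

```text
time_s: 27.75
position: [425.2, -11.5, 64.6]
tool_rot: [3.099, -0.517, -0.001]
ft_force: [0.2, 0.0, 0.0]
gripper_width: 7.9
```

>>> {"method": "carry_out", "body": {"deltas": [{"delta_pos": [-0.1, -2.6, 0], "roll": 0}, {"delta_pos": [0, 0, 0], "roll": -7.6}, {"delta_pos": [0, 0, 0], "roll": -7.5}, {"delta_pos": [0, 0, 0], "roll": 0}, {"delta_pos": [0, 0, 0], "roll": 0}]}}

```text
time_s: 28.25
position: [432.8, 12.3, 64.9]
tool_rot: [-3.14, 0.112, 0.001]
ft_force: [-0.2, 0.0, -0.9]
gripper_width: 7.9
```

Run:
```python
from h import *
goto((434.2,11.9,12.9),-3.86)
grab('wrist','w20')
```

```text
t 28.25 p [432.78  12.26  64.91] yaw -4.09 tilt [-0. -0. -1.] q [-0.03 -0.34  2.14  0.    1.35  1.61] F [-0.2   0.05 -0.93] w 7.9
delta cm in tool axes [0.15 0.03 5.2 ]
roll deg -0.23069217912745899
delta after roll [0.14 0.03 5.2 ]
```

View pics/w20.png

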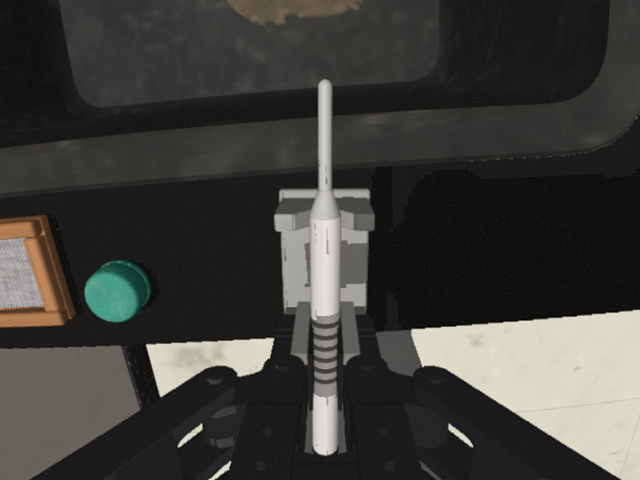

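>>> {"method": "carry_out", "body": {"deltas": [{"delta_pos": [0.14, 0.03, 0], "roll": -0.2}, {"delta_pos": [0, 0, 1.5], "roll": 0}, {"delta_pos": [0, 0, 1.5], "roll": 0}, {"delta_pos": [0, 0, 1.2], "roll": 0}, {"delta_pos": [0, 0, 0.5], "roll": 0}, {"delta_pos": [0, 0, 0.3], "roll": 0}, {"delta_pos": [0, 0, 0], "roll": 0}, {"delta_pos": [0, 0, 0], "roll": 0}]}}

```text
time_s: 29.1
position: [434.9, 11.9, 15.9]
tool_rot: [3.14, -0.1, 0.001]
ft_force: [-0.2, 0.7, -0.4]
gripper_width: 7.8
```

>>> {"method": "carry_out", "body": {"deltas": [{"delta_pos": [0, 0, 0.1], "roll": 0}, {"delta_pos": [0, 0, 0], "roll": 0}, {"delta_pos": [0, 0, 0], "roll": 0}]}}

```text
time_s: 29.4
position: [434.7, 11.9, 14.7]
tool_rot: [3.14, -0.1, 0.001]
ft_force: [0.8, -0.0, -0.4]
gripper_width: 8.2
```

Run:
```python
from h import *
goto((434.2,11.9,12.6),-3.86)
grab('wrist','w21')
```

```text
t 29.4 p [434.66  11.94  14.68] yaw -3.66 tilt [ 0. -0. -1.] q [-0.03 -0.28  2.18 -0.    1.25  1.6 ] F [ 0.77 -0.03 -0.45] w 8.2
delta cm in tool axes [-0.05  0.01  0.21]
roll deg 0.2017640028949188
delta after roll [-0.05  0.01  0.21]
```

View pics/w21.png

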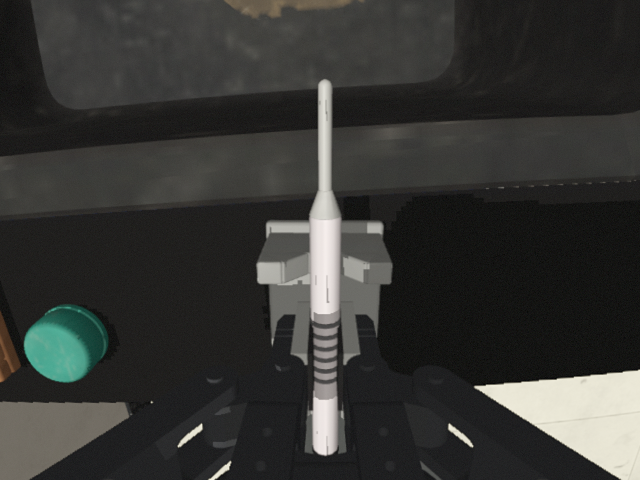

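>>> {"method": "carry_out", "body": {"deltas": [{"delta_pos": [-0.05, 0, 0.1], "roll": 0.2}, {"delta_pos": [0, 0, 0.05], "roll": 0}, {"delta_pos": [0, 0, 0], "roll": 0}]}}

```text
time_s: 29.75
position: [434.0, 12.0, 12.9]
tool_rot: [-3.14, 0.106, 0.0]
ft_force: [0.5, -0.5, -0.7]
gripper_width: 8.1
```

>>> {"method": "carry_out", "body": {"deltas": [{"delta_pos": [0, 0, 0.05], "roll": 0}, {"delta_pos": [0, 0, 0], "roll": 0}]}}

```text
time_s: 29.95
position: [434.1, 12.0, 12.6]
tool_rot: [-3.14, 0.106, -0.0]
ft_force: [-1.1, 0.5, 2.6]
gripper_width: 8.3
```

Seated, with contact at the same TCP z as at pick-up. Releasing and rising.

>>> {"method": "carry_out", "body": {"deltas": [{"delta_pos": [0, 0, 0], "roll": 0}, {"delta_pos": [0, 0, 0], "roll": 0}, {"delta_pos": [0, 0, 0], "roll": 0}, {"delta_pos": [0, 0, 0], "roll": 0}, {"delta_pos": [0, 0, 0], "roll": 0}, {"delta_pos": [0, 0, -0.5], "roll": 0}, {"delta_pos": [0, 0, -2], "roll": 0}, {"delta_pos": [0, 0, -3], "roll": 0}, {"delta_pos": [0, 0, -3.5], "roll": 0}, {"delta_pos": [0, 0, -3.5], "roll": 0}], "hand": 45}}

```text
time_s: 30.95
position: [433.8, 12.0, 139.2]
tool_rot: [-3.14, 0.106, 0.0]
ft_force: [0.4, -0.5, 0.5]
gripper_width: 38.4
```

>>> {"method": "carry_out", "body": {"deltas": [{"delta_pos": [0, 0, -3], "roll": 0}, {"delta_pos": [0, 0, 0], "roll": 0}, {"delta_pos": [0, 0, 0], "roll": 0}]}}

```text
time_s: 31.25
position: [434.2, 12.0, 168.0]
tool_rot: [-3.14, 0.106, -0.002]
ft_force: [0.0, 0.9, -0.4]
gripper_width: 38.4
```

Run:
```python
from h import *
st();f=grab('wrist','w22');grab('side','s22');grab('top','t22')
for uv in [(325,270),(325,200),(325,180),(325,100)]: print(uv,depthpt(f,uv))
s=load('s22')['img'][:,:,::-1]
a=cv2.resize(s[190:420,270:430],None,fx=2.5,fy=2.5);b=cv2.resize(load('t22')['img'][150:290,150:520,::-1],None,fx=2.1,fy=2.1)
cv2.imwrite('pics/s22z.png',a);cv2.imwrite('pics/t22z.png',b)
```

```text
t 31.25 p [434.22  11.98 168.01] yaw -3.86 tilt [ 0. -0. -1.] q [-0.03 -0.41  2.01  0.    1.54  1.61] F [ 0.04  0.92 -0.43] w 38.4
(325, 270) [[399.78  13.76  36.68]]
(325, 200) [[451.58  10.24  36.45]]
(325, 180) [[465.41   9.3   36.59]]
(325, 100) [[517.01   5.79  34.63]]
```

View pics/w22.png

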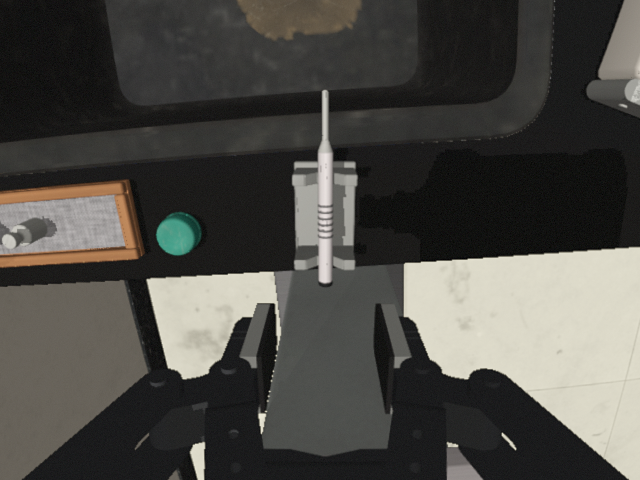

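View pics/s22z.png

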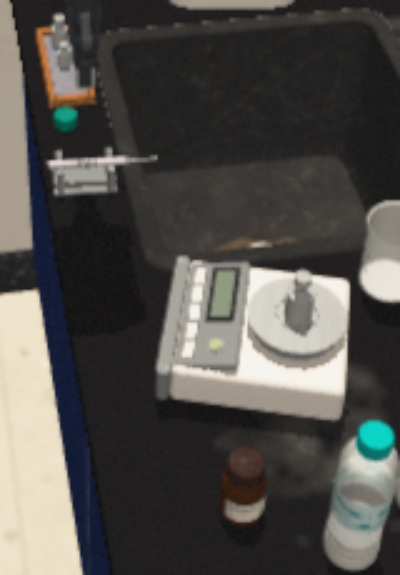

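View pics/t22z.png

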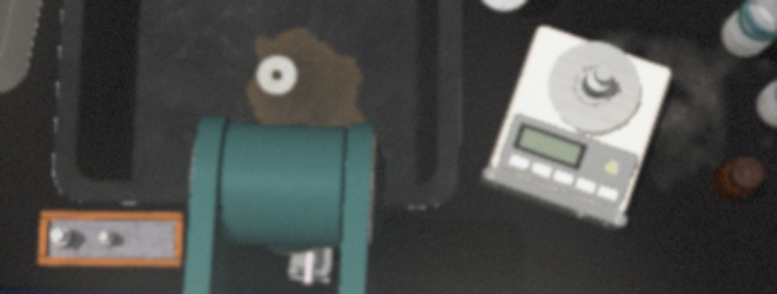

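The stylus lies level in both notches (handle top 36.5 mm at both ends). The weight is upright on the pan, the vial is standing and the other two weights are in the tray.

```bash
python3 -c "
from h import *
print(r.sign_off())"
```

```text
the job is handed in; nothing more can be done
None
```

The calibration is done as asked and handed in at about 31 s of the 72 s limit; the sign-off reports no verdict.

- **Weight:** I set the 200 g weight down gently on the pan and let go. It stands upright inside the engraved circle, and nothing has touched it since.
- **Button:** I pushed it in with the stylus tip until the force rose sharply to about 10.8 N along the hole. I took that as fully in, since 3.2 N is enough to hold it. I held it there for about 1.6 s, then drew the stylus straight back out. I could not see the button face, so its full travel and its springing back rest on the force and position readings.
- **Stylus:** It is back in both notches. The handle top measures about 36.5 mm at both ends, so the axis is level at about 31.5 mm (32 mm nominal).
- **Everything else:** The last pictures show the vial standing, the other two weights in their tray, and the gripper clear at 168 mm.

**Readings that disagreed:** The finger opening read 15 mm on the 18 mm knob and 8 mm on the 10 mm handle. I put this down to the pads giving, as both grips held without slipping. My first rough estimate of the balance's angle was -13°, corrected to -19° from the wrist views before I used it.

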